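# File a drawing template in a lever arch file on the craft table

### The job

Lift the red-barred lever of the blue file until its rings spring wide open, slip the orange drawing template over the two upright posts, ribbed side up and long edge with the holes towards the rings, so that it lies flat on the metal base, then press the lever down until the rings snap shut and stay shut by themselves. The wire lever is springy: pull and press it steadily, only as hard as the snap needs, and do not bend it far or ram the template. Leave the two paint pots and the brush where they are, and let go of everything.

Things in the scene. Friction and masses are not known exactly. Their poses are not given: they have to be found in the camera images.
- file: Blue lever arch file lying open and fixed on the table, covers 3 mm thick, 545 x 320 mm in all. Origin: on the table, midway between its two steel posts; z up, y along the row of posts (parallel to the spine), +x from the posts towards the spine. A metal base 84 x 175 mm lies round the origin, its top 6 mm above the table. Two posts of 6 mm diameter stand at x = 0, y = +40 and -40 mm, with blunt conical tips 43 mm above the table.
- post_left (a point): Tip of the post at y = +40 mm in the file's frame, 43 mm above the table
- post_right (a point): Tip of the post at y = -40 mm in the file's frame, 43 mm above the table
- pivot (a point): Middle of the lever's hinge, at x = 0, y = -62 mm, z = 20 mm in the file's frame; the hinge line is parallel to the file's x
- lever (a joint): Turn of the lever about its pivot, measured at its root: 0 shut (lying towards the file's -y), up to 0.95 rad fully lifted. A spring with a dead point at about 0.025 rad holds it at 0 on one side and throws it open on the other. To break it open takes about 7 N upwards at the bar; to shut it from lifted takes about 12 to 14 N downwards at the bar, greatest near 0.1 rad, after which it snaps to 0 and the force drops. Above about 0.22 rad it is slack and stays where it is left.
- lever_flex (a joint): Bending of the springy wire lever, a hinge with a 4.5 N m/rad spring 18 mm out from the pivot, about 0.8 N per mm at the bar: 0 unloaded, positive when the bar is pulled up, negative when pressed down. Because of it the bar must be driven about 5 to 8 mm (in bar height) below its shut rest height before the lever snaps shut, while bending it by 0.3 rad (22 mm, about 18 N) is too far in either direction.
- bar (a point): Centre of the lever's red round bar, 12 mm diameter, 52 mm long, parallel to the file's x; it is free to be pinched from above across its diameter or hooked from below, between the lever's two wire arms (6 mm thick, centred 31 mm either side of the middle). It lies 93 mm from the pivot: shut and unloaded at y = -152 mm, z = 45 mm in the file's frame (0.27 rad above level as seen from the pivot), lifted 0.95 rad at y = -94 mm, z = 108 mm. The point's axes turn with the bar.
- rings (a joint): Swing of the two steel arches, which turn together about a rod along the file's y at x = 36 mm, z = 10 mm, driven by the lever (0.95 rad of rings per rad of lever): 0 shut (arch tips meeting the post tips, 50 mm high), 0.9 rad open (tips swung to +x, about 40 mm clear of the posts, 60 mm high).
- template: Loose orange rigid plastic drawing template lying flat on the table on the file's +y side, 50 (x) x 104 (y) x 5 mm, about 50 g. Origin: centre of its underside, z up. On its top stands a grip rib 10 mm wide (x), 56 mm long (y), 14 mm high (top 19 mm above the underside), centred at x = -8 mm, y = 0. Two 9 mm through holes at x = +15 mm, y = +40 and -40 mm. Filed, its axes agree with the file's, so that its +x edge looks to the rings.
- hole_left (a point): Centre, at the underside, of the template's hole at y = +40 mm; goes over post_left
- hole_right (a point): Centre, at the underside, of the template's hole at y = -40 mm; goes over post_right
- paint_black: Bystander: black paint pot with a black cap, 32 mm diameter, 65 mm high, origin at its foot
- paint_white: Bystander: white paint pot with a green cap, 32 mm diameter, 65 mm high, origin at its foot
- brush: Bystander: purple paint brush 175 mm long, 10 mm thick, lying on the file's far cover; origin underneath it
Mind the look-alikes: they are no part of the job. Several things look just like the template: the one meant starts nearest to the robot's base.

How it is judged:
On the way, in this order (a step that is already met when the one before it is completed fails the run):
1. the lever is lifted and the rings are open (value of joint rings above 0.55 rad and value of joint lever above 0.5 rad), for 0.2 s.
2. with the rings still open, the template lies flat on the base with both holes over their posts (horizontal distance between hole_left and post_left below 0.005 m and horizontal distance between hole_right and post_right below 0.005 m and z of hole_left in the frame of file between 0.003 and 0.01 m and z of hole_right in the frame of file between 0.003 and 0.01 m and angle between template's own z axis and vertical below 0.08 rad and value of joint rings above 0.55 rad), for 0.2 s.
3. the lever is pressed down and the rings are shut over the template (horizontal distance between hole_left and post_left below 0.005 m and horizontal distance between hole_right and post_right below 0.005 m and z of hole_left in the frame of file between 0.003 and 0.01 m and z of hole_right in the frame of file between 0.003 and 0.01 m and angle between template's own z axis and vertical below 0.08 rad and value of joint lever below 0.03 rad and value of joint rings below 0.1 rad), for 0.2 s.
At the end, for the whole second after the job is handed in: The lever is down (within 0.03 rad) and the rings shut (within 0.1 rad) by themselves; the template lies flat on the base (underside at the holes 3 to 10 mm above the table, tilt under 0.08 rad) with each hole within 5 mm of its own post; all at rest (all of step 3 and linear speed of template below 0.02 m/s and velocity of joint lever between -0.05 and 0.05 rad/s); the robot touches nothing.
It fails at once if the wire lever is bent more than 0.3 rad (about 22 mm at the bar) either way (value of joint lever_flex above 0.3 rad or value of joint lever_flex below -0.3 rad).
It fails at once if the template is rammed against the file with more than 45 N (contact force between template and file above 45 N).
It fails at once if the black paint pot is moved more than 30 mm (distance of paint_black from where it was at the start of the episode above 0.03 m).
It fails at once if the white paint pot is moved more than 30 mm (distance of paint_white from where it was at the start of the episode above 0.03 m).
It fails at once if the paint brush is moved more than 30 mm (distance of brush from where it was at the start of the episode above 0.03 m).
It also fails if it takes over 72 s, if anything falls off the work surface, if the arm or the gripper's body presses on something with over 40 N, if the wrist force passes 120 N, or if a joint passes its speed limit or range.

### The arm

A 7-joint arm with a two-finger parallel gripper is mounted at the origin on the work surface. World frame = base frame: x ahead of the robot, y to its left, z up, the work surface at z = 0. Lengths are in m, angles in rad, forces in N, time in s.
With the tool pointing down it reaches from about 0.425 to 0.925 m from the base axis. Payload 6.8 kg.
Tool frame: the origin (TCP) lies midway between the tips of the shut fingers; the grasp point (between the pads) lies r.tcp_to_grasp behind it (r.tcp_to_grasp is the distance from the TCP to the grasp point, in m); x points along the fingers, y is the direction in which the jaws open and shut, and the axes are right-handed (so a half turn about x gives the same grasp; the last joint's range is limited). The gripper opens to 85 mm and grips with 20 to 120 N. Pads are 22 mm wide; open, the fingers measure 114 mm over their backs; the gripper's body (76 mm by 85 mm) begins 54 mm behind the grasp point. The pads swing forward as they close: fully open they stand 13 mm farther back than shut.
Start: joints at [1.188, 0.477, 0.022, 1.555, -0.011, 1.109, -0.083], TCP at [0.183, -0.65, 0.203] pointing down, gripper open.
Joint ranges: [-2.96, 2.96], [-0.34, 2.1], [-1.41, 1.46], [0.24, 2.44], [-1.37, 4.51], [0.17, 1.92], [-2.96, 2.96]. Speed limits (rad/s): [2.39, 2.39, 3.14, 3.14, 3.14, 3.14, 3.14].

### API

Orientations are given as a rotation vector (axis times angle).
In Python, from bench import r, grab_frame, search_frame, cut_out, pinpoint gives the robot as it stands. The module is installed in compiled form; this text tells all that it offers.
- The arm moves only by the tool apply_moves, never from a script. Its argument "commands" is a list of rows, each a list of 7 numbers: the finger opening in mm, from 0 to 85.4, then the shift along the tool's x, y, z in mm, then the turn, a rotation vector about the tool's x, y, z in rad. A call has 1 to 20 rows; each row is the pose to reach, as a shift and turn from the pose commanded when the call began, along the tool's axes at that moment; what a row does not reach only later rows make up. A row lasts 1/10 s, in which the tool goes at most 50 mm and 8.59 degrees, less where a joint would pass 70% of its speed; a pose out of reach is approached as far as the arm can. A call with a gripper value outside its range is refused whole. The fingers move at their own pace and stop on an object; "force" is the grip in N (left out, the last holds). Time passes only in rows, so rows that repeat a pose let the fingers close. It gives the time, the measured TCP pose, the force and the opening at its end, in the units of the state.
- r.get_obs(): the state, without advancing time (a new reading comes with each control period).
- grab_frame(name): name is "scene" or "top" or "wrist"; returns a dict with "pixels" (400x640x3 uint8, red, green, blue), "mtx" (3x3 intrinsics, pixels), "position" and "rotation" of the camera in the world; the wrist camera has in their place "T_tool_cam" (4x4, takes a point from camera to tool coordinates, whose origin is the TCP and whose axes are the tool frame's). Camera axes: x right, y down, z forward; pixel columns grow to the right and rows downward; lengths in m; the calibration is good to about 2 mm. The wrist camera is an equidistant fisheye: a pixel r from the principal point sees the ray r / f radians off the axis. A picture is of the moment at which its call begins: read the wrist's pose just before it. There is no depth.
- r.hand_in(): hands the job in, once; it reports no verdict.
Trained networks look in the newest picture that a camera, given by its name, has taken for a name from the list of things; names that differ only in an ending like _2 or _b are one class to them, and where a whole thing is asked for, a point or a joint stands for the part that bears it (a point fixed in the world has none). Each returns a list of dicts, best first, with "confidence" (0 to 1); they miss things now and then, are a little off and sometimes report something else, mostly with a low value. They report only what shows in the picture. A call takes as long as a camera call. They do not tell look-alikes from the thing itself.
- search_frame(label, camera): "point" ([column, row] as shares, 0 to 1, of the picture: columns of its width, rows of its height, amid what is visible of it).
- cut_out(label, camera): "pixels" (400x640 bool, what is visible of it) and "point" ([column, row] as shares, 0 to 1, of the picture: columns of its width, rows of its height, amid what is visible of it).
- pinpoint(label, camera): "point" ([column, row] as shares, 0 to 1, of the picture: columns of its width, rows of its height: a listed point, or the origin of a listed thing).
The state is a dict: "clock": time; "joints": joint angles; "qvel": joint speeds; "tau": joint torques, N m; "tcp_pos": TCP position; "orientation": TCP orientation; "contact_force": force on the tool from outside, world axes, zero at the start; "moment": the same for the moment, N m; "grip_width": finger opening in m.
Only numpy, scipy, OpenCV 4.12 (cv2) and the standard library are available. Lean on these libraries where they do the work, as an engineer would, in place of code of your own. Each camera call takes 0.05 s, during which the arm holds its last target.

## Working session

There is one attempt and no reset: what is moved stays moved. The work goes in short steps, Python scripts to look and compute and a tool call to move; the robot and the scene stay as the last step left them, time stands still between calls to the robot, and variables do not carry over. Pictures are saved under pics/ and viewed, and the job is handed in when it is done.

Besides the shell and the picture viewer there is one more tool, called after "Call:" in YAML: its name, and indented under it one key for each argument. apply_moves: Moves the arm, as the interface text tells. Its arguments: {"type":"object","properties":{"commands":{"type":"array"},"force":{"type":"number"}},"required":["commands"]}

```bash
mkdir -p pics; python3 - <<'E'
from bench import r, grab_frame, search_frame, cut_out, pinpoint
import cv2, json
o=r.get_obs(); print({k:o[k] for k in ('clock','tcp_pos','orientation','contact_force','grip_width')}, r.tcp_to_grasp)
for c in ('scene','top'):
    f=grab_frame(c); cv2.imwrite(f'pics/{c}0.png',f['pixels'][:,:,::-1]); print(c,f['mtx'].tolist(),f['position'],f['rotation'])
    for l in ('template','hole_left','hole_right','post_left','post_right','pivot','bar','file','paint_black','paint_white','brush'):
        print(l,[( [round(d['point'][0]*640,1),round(d['point'][1]*400,1)],round(d['confidence'],2)) for d in pinpoint(l,c)][:5])
E
```

```text
{'clock': 0.0, 'tcp_pos': array([ 0.1829591 , -0.64906531,  0.20152693]), 'orientation': array([ 2.07473102,  0.28881937, -2.07553813]), 'contact_force': array([ 0.53658781, -0.09985235,  0.61103452]), 'grip_width': 0.08548334661028946} 0.0187
scene [[385.5489484807103, 0.0, 320.89969029207947], [0.0, 385.5489484807103, 204.85000010615042], [0.0, 0.0, 1.0]] [ 1.32981674 -0.15438409  0.74276259] [-1.90415709 -1.47480694  0.63589269]
template [([446.6, 205.2], 0.96), ([387.6, 267.4], 0.84), ([363.3, 218.7], 0.71), ([412.3, 235.9], 0.56)]
hole_left [([456.7, 211.3], 0.83), ([402.3, 266.5], 0.79), ([420.5, 245.7], 0.61), ([258.9, 305.1], 0.47)]
hole_right [([399.3, 226.5], 0.94), ([425.7, 204.5], 0.91), ([353.3, 220.9], 0.9), ([382.2, 286.0], 0.77), ([204.1, 207.1], 0.6)]
post_left [([280.6, 209.8], 0.75)]
post_right [([249.8, 205.8], 0.75)]
pivot [([244.9, 214.2], 0.59)]
bar [([201.9, 210.4], 0.44)]
file [([266.9, 221.1], 0.72)]
paint_black [([178.1, 211.8], 0.82)]
paint_white [([341.9, 248.3], 0.55)]
brush [([260.6, 304.1], 0.56)]
top [[462.7190957001372, 0.0, 321.9225634328054], [0.0, 462.7190957001372, 198.05529834554164], [0.0, 0.0, 1.0]] [0.41730672 0.01340962 1.19971066] [-2.13828637  2.08759143 -0.21958045]
template [([176.4, 203.3], 0.98), ([275.1, 142.0], 0.94), ([265.5, 210.2], 0.71), ([227.5, 174.1], 0.7)]
hole_left [([232.8, 160.7], 0.8), ([253.6, 204.4], 0.75), ([260.4, 142.6], 0.66), ([169.7, 187.6], 0.63)]
hole_right [([240.6, 189.4], 0.97), ([284.9, 134.0], 0.82), ([284.0, 205.0], 0.78)]
post_left [([355.8, 228.5], 0.68), ([458.4, 270.8], 0.57)]
post_right [([385.8, 240.7], 0.7)]
pivot [([387.1, 239.6], 0.71), ([426.6, 248.8], 0.47)]
bar [([427.2, 251.2], 0.7)]
file [([369.7, 235.5], 0.75)]
paint_black [([457.5, 269.6], 0.69), ([352.3, 230.8], 0.31)]
paint_white [([302.9, 179.1], 0.63), ([458.1, 272.8], 0.18)]
brush [([389.2, 139.5], 0.73), ([266.3, 215.1], 0.68)]
```

View pics/scene0.png

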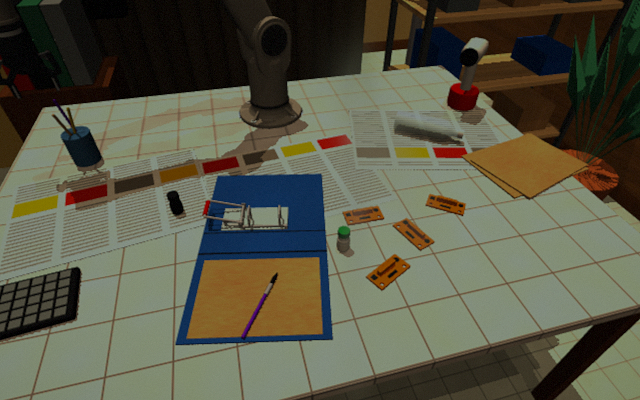

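View pics/top0.png

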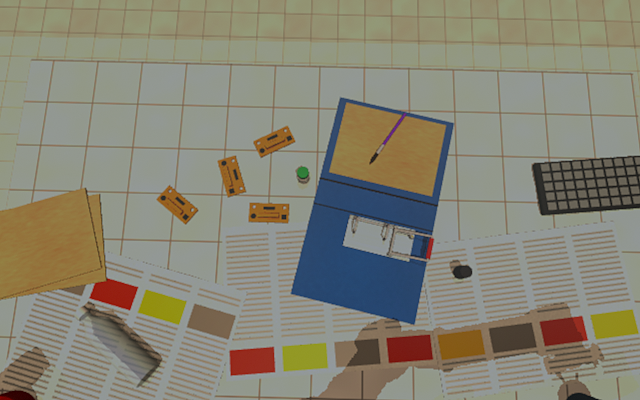

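```bash
cat > h.py <<'E'
import numpy as np, cv2
from scipy.spatial.transform import Rotation as R
from scipy.optimize import least_squares
def rot(v):
    v=np.asarray(v); return v if v.shape==(3,3) else R.from_rotvec(v).as_matrix()
def ray(f,px):
    K=f['mtx']; d=np.array([(px[0]-K[0][2])/K[0][0],(px[1]-K[1][2])/K[1][1],1.]); return np.array(f['position']),rot(f['rotation'])@d
def onz(f,px,z):
    p,d=ray(f,px); return p+d*(z-p[2])/d[2]
def proj(f,P):
    P=np.atleast_2d(P); c=(P-f['position'])@rot(f['rotation']); K=np.array(f['mtx']); u=c@K.T; return u[:,:2]/u[:,2:]
def crop(f,name,c0,c1,r0,r1,s):
    im=f['pixels'][r0:r1,c0:c1,::-1]; im=cv2.convertScaleAbs(im,alpha=1.6); cv2.imwrite('pics/'+name,cv2.resize(im,None,fx=s,fy=s,interpolation=cv2.INTER_CUBIC))
E
python3 - <<'E'
from bench import *
from h import *
f=grab_frame('top'); s=grab_frame('scene')
for n,p in dict(A=(269,212),B=(232,175),C=(274,141),D=(177,204)).items():
    w=onz(f,p,.005); print(n,w.round(3),np.hypot(*w[:2]).round(3), proj(s,w).round(0))
print('scene',[onz(s,p,.005).round(3) for p in [(363,214),(413,233),(387,271),(446,205)]])
for n,p,q,z in [('pl',(355.8,228.5),(280.6,209.8),.043),('pr',(385.8,240.7),(249.8,205.8),.043),('piv',(387.1,239.6),(244.9,214.2),.02),('bar',(427.2,251.2),(201.9,210.4),.045),('white',(302.9,179.1),(341.9,248.3),0),('black',(457.5,269.6),(178.1,211.8),0)]:
    print(n,onz(f,p,z).round(3),onz(s,q,z).round(3))
crop(f,'top_file.png',290,470,180,310,4.4)
crop(f,'top_tmpl.png',150,310,120,230,4.8)
crop(s,'scene_file.png',190,350,160,260,4.8)
E
```

```text
A [0.627 0.153 0.005] 0.645 [[362. 215.]]
B [0.724 0.256 0.005] 0.768 [[412. 233.]]
C [0.822 0.149 0.005] 0.835 [[387. 271.]]
D [0.642 0.396 0.005] 0.754 [[445. 204.]]
scene [array([0.623, 0.157, 0.005]), array([0.723, 0.26 , 0.005]), array([0.822, 0.148, 0.005]), array([0.647, 0.397, 0.005])]
pl [ 0.583 -0.072  0.043] [ 0.591 -0.065  0.043]
pr [ 0.554 -0.147  0.043] [ 0.556 -0.141  0.043]
piv [ 0.56  -0.154  0.02 ] [ 0.561 -0.158  0.02 ]
bar [ 0.53  -0.25   0.045] [ 0.545 -0.265  0.045]
white [0.719 0.067 0.   ] [0.724 0.066 0.   ]
black [ 0.489 -0.337  0.   ] [ 0.484 -0.336  0.   ]
```

View pics/top_file.png

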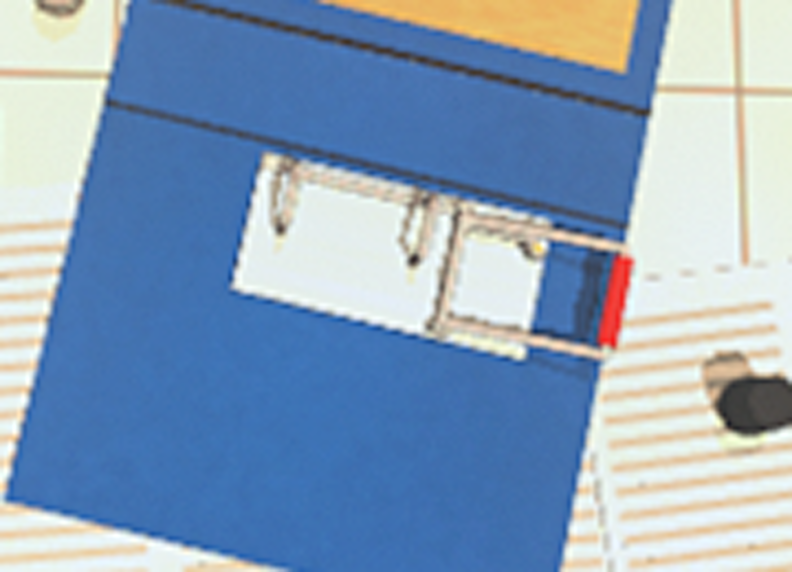

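View pics/top_tmpl.png

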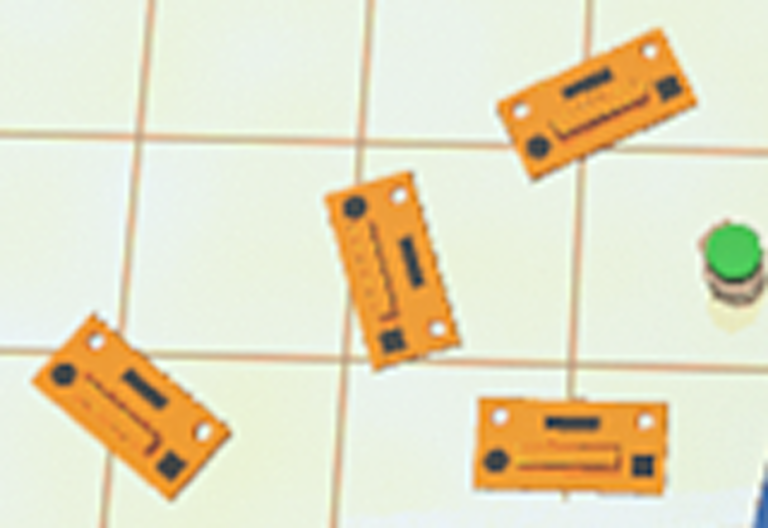

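View pics/scene_file.png

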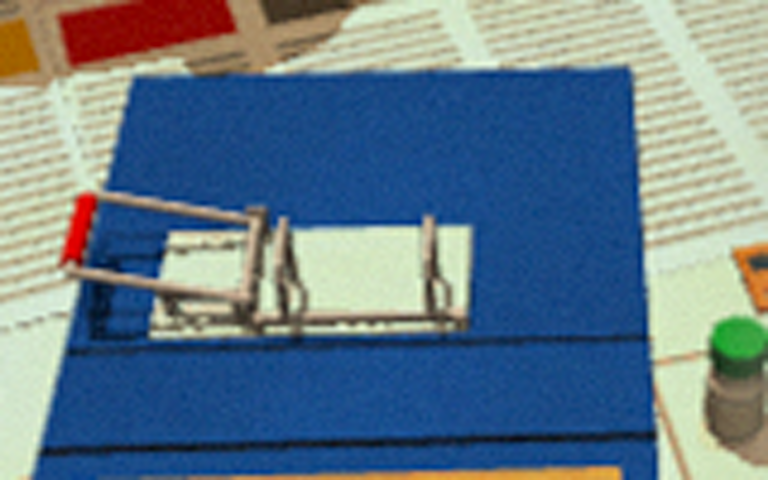

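```bash
cat >> h.py <<'E'
def fitpose(obs,x0,z=0):  # obs: list of (frame, local pt, px)
    def P(q,l): c,s_=np.cos(q[2]),np.sin(q[2]); return np.array([q[0]+c*l[0]-s_*l[1],q[1]+s_*l[0]+c*l[1],z+l[2]])
    fn=lambda q: np.concatenate([proj(f,P(q,l))[0]-px for f,l,px in obs])
    return least_squares(fn,x0,loss='soft_l1'),fn
E
python3 - <<'E'
from bench import *
from h import *
f=grab_frame('top'); s=grab_frame('scene')
T=lambda a,b:(290+a/4.4,180+b/4.4); S=lambda a,b:(190+a/4.8,160+b/4.8)
t=[(f,(.042,.0875,.006),T(265,153)),(f,(-.042,.0875,.006),T(232,291)),(f,(-.042,-.0875,.006),T(523,358)),(f,(.042,-.0875,.006),T(550,218)),(f,(0,-.152,.045),T(617,302)),(f,(0,.04,.045),T(281,232)),(f,(0,-.04,.045),T(414,263))]
u=[(s,(-.042,.0875,.006),S(472,227)),(s,(.042,.0875,.006),S(467,330)),(s,(.042,-.0875,.006),S(150,338)),(s,(-.042,-.0875,.006),S(165,232)),(s,(0,-.152,.045),S(80,230)),(s,(0,.04,.045),S(428,220)),(s,(0,-.04,.045),S(282,222))]
for n,o in (('t',t),('s',u),('both',t+u)):
    r_,fn=fitpose(o,[.57,-.1,-.25]); print(n,r_.x.round(4),fn(r_.x).round(1))
Tm=lambda a,b:(150+a/4.8,120+b/4.8)
o=[(f,(.015,.04,.005),Tm(500,417)),(f,(.015,-.04,.005),Tm(646,421)),(f,(.025,.052,.005),Tm(478,399)),(f,(.025,-.052,.005),Tm(667,403)),(f,(-.025,.052,.003),Tm(475,488)),(f,(-.025,-.052,.003),Tm(664,494))]
r_,fn=fitpose(o,[.63,.15,0]); print('tmpl',r_.x.round(4),fn(r_.x).round(1))
# red bar via colour
for n,fr in (('top',f),('scene',s)):
    print(n,[(round(d['confidence'],2),(np.argwhere(d['pixels']).mean(0)[::-1]).round(1),d['pixels'].sum()) for d in cut_out('bar',n)])
crop(s,'scene_tmpl.png',330,480,180,300,5)
E
```

```text
t [ 0.5654 -0.1316 -0.1972] [-2.1  0.1 -1.4  0.1 -0.8 -0.2 -1.1 -0.1  9.2  0.6 10.2 -0.3 11.2 -0.3]
s [ 0.5677 -0.128  -0.2263] [ 1.3 -0.5  1.4 -0.3  0.7 -0.9  2.3 -0.7 -9.4  0.2 -8.7  1.2 -8.7  1.3]
both [ 0.5657 -0.1292 -0.2038] [ -2.9  -0.2  -2.4  -0.3  -1.9  -0.1  -2.    0.    8.1   0.9   9.2  -0.5
  10.2  -0.4   0.4  -1.4   1.2  -1.3   0.4  -0.8   1.4  -0.6 -10.1   0.7
  -9.2   0.6  -9.2   1.1]
tmpl [ 0.6244  0.1531 -0.0016] [-0.1 -0.  -0.1 -0.1  0.1 -0.1  0.2  0.  -0.3  0.2  0.2  0. ]
top [(0.51, array([429.1, 247.5]), np.int64(80)), (0.37, array([461.8, 271.9]), np.int64(205))]
scene [(0.55, array([215.5, 209.6]), np.int64(164))]
```

View pics/scene_tmpl.png

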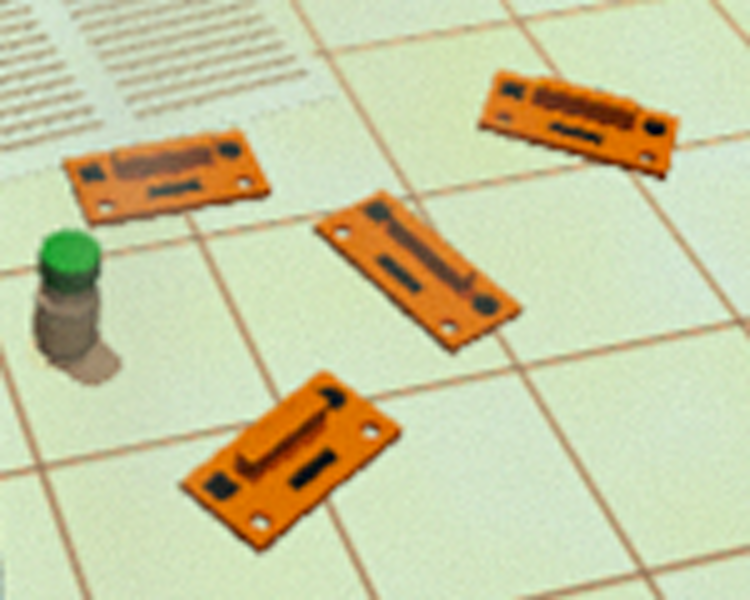

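```bash
python3 - <<'E'
from bench import *
from h import *
f=grab_frame('top'); s=grab_frame('scene')
T=lambda a,b:(290+a/4.4,180+b/4.4); S=lambda a,b:(190+a/4.8,160+b/4.8)
t=[(f,(.042,.0875,.006),T(265,153)),(f,(-.042,.0875,.006),T(232,291)),(f,(-.042,-.0875,.006),T(523,358)),(f,(.042,-.0875,.006),T(550,218)),(f,(0,-.152,.045),T(617,302)),(f,(0,.04,.045),T(281,232)),(f,(0,-.04,.045),T(414,263))]
u=[(s,(-.042,.0875,.006),S(472,227)),(s,(.042,.0875,.006),S(467,330)),(s,(.042,-.0875,.006),S(150,338)),(s,(-.042,-.0875,.006),S(165,232)),(s,(0,-.152,.045),S(80,230)),(s,(0,.04,.045),S(428,220)),(s,(0,-.04,.045),S(282,222))]
def fit(obs):
    def fn(q):
        c,s_=np.cos(q[2]),np.sin(q[2]);o=[]
        for fr,l,px in obs:
            lx,ly=l[0],l[1]+(q[3] if l[2]<.01 else 0)
            o.append(proj(fr,[q[0]+c*lx-s_*ly,q[1]+s_*lx+c*ly,l[2]])[0]-px)
        return np.concatenate(o)
    r=least_squares(fn,[.57,-.1,-.25,0]); return r.x,fn(r.x)
for n,o in (('t',t),('s',u),('both',t+u)):
    x,e=fit(o); print(n,x.round(4),e.round(1))
E
```

```text
t [ 0.5684 -0.1069 -0.2013 -0.0282] [-0.9  1.  -0.3  1.   0.2  1.   0.1  1.1 -0.8 -0.6  0.4 -1.8  1.3 -1.7]
s [ 0.5724 -0.105  -0.2141 -0.0273] [-0.2 -0.8  0.2 -0.6 -0.7 -0.6  0.7 -0.4 -0.5  0.4  0.2  0.8  0.3  1.1]
both [ 0.5696 -0.106  -0.2061 -0.0277] [-1.4  0.4 -0.9  0.3 -0.4  0.7 -0.4  0.8 -1.2 -0.8 -0.  -2.3  0.9 -2.1
 -1.1 -1.5 -0.5 -1.4 -1.2 -1.  -0.1 -0.8 -1.   0.1 -0.3  0.1 -0.2  0.6]
```

```bash
cat >> h.py <<'E'
FILE=np.array([.5696,-.106,-.2061])
def fw(l,F=None):
    F=FILE if F is None else F; c,s=np.cos(F[2]),np.sin(F[2]); return np.array([F[0]+c*l[0]-s*l[1],F[1]+s*l[0]+c*l[1],l[2]])
def tool(yaw): # tool x down, tool y along world dir 'yaw' (angle from world x)
    x=np.array([0,0,-1.]); y=np.array([np.cos(yaw),np.sin(yaw),0]); return np.array([x,y,np.cross(x,y)]).T
def plan(o,pos,Rt,ref=None):
    R0=rot(o['orientation']); d=R0.T@(np.array(pos)-o['tcp_pos'])*1000; w=R.from_matrix(R0.T@Rt).as_rotvec()
    return d.round(1),w.round(3)
E
python3 - <<'E'
from bench import *
from h import *
o=r.get_obs(); print(rot(o['orientation']).round(3))
for k in (FILE[2]+np.pi/2,FILE[2]-np.pi/2): print(plan(o,[*fw((0,-.152,0))[:2],.16],tool(k)))
print(fw((0,-.152,.045)))
E
```

```text
[[ 0.     0.271 -0.962]
 [-0.    -0.962 -0.271]
 [-1.     0.    -0.   ]]
(array([  42.5, -283.7, -449.1]), array([-2.661,  0.   , -0.   ]))
(array([  42.5, -283.7, -449.1]), array([ 0.481, -0.   , -0.   ]))
[ 0.53849411 -0.25478314  0.045     ]
```

Call:
apply_moves:
  commands:
    - [60,0,-28,-45,0.05,0,0]
    - [60,0,-57,-90,0.1,0,0]
    - [60,0,-85,-135,0.145,0,0]
    - [60,0,-113,-180,0.19,0,0]
    - [60,0,-142,-225,0.24,0,0]
    - [60,0,-170,-270,0.29,0,0]
    - [60,0,-198,-315,0.34,0,0]
    - [60,0,-227,-360,0.385,0,0]
    - [60,0,-255,-405,0.43,0,0]
    - [60,20,-275,-435,0.481,0,0]
    - [60,40,-284,-449,0.481,0,0]
    - [60,42,-284,-449,0.481,0,0]
    - [60,42,-284,-449,0.481,0,0]
    - [60,42,-284,-449,0.481,0,0]

```text
clock: 3.0
tcp_pos: [0.5377, -0.2561, 0.1609]
orientation: [-2.112, 0.222, 2.112]
contact_force: [-0.3, -1.0, 0.9]
grip_width: 0.0601
```

```bash
cat >> h.py <<'E'
def wpose(o,f):
    T=np.eye(4); T[:3,:3]=rot(o['orientation']); T[:3,3]=o['tcp_pos']; return T@np.array(f['T_tool_cam'])
def wproj(W,K,P):
    P=np.atleast_2d(P); c=(P-W[:3,3])@W[:3,:3]; rr=np.hypot(c[:,0],c[:,1]); th=np.arctan2(rr,c[:,2]); K=np.array(K)
    return np.c_[K[0,2]+K[0,0]*th*c[:,0]/rr, K[1,2]+K[1,1]*th*c[:,1]/rr]
def wonz(W,K,px,z):
    K=np.array(K); a=np.array([(px[0]-K[0,2])/K[0,0],(px[1]-K[1,2])/K[1,1]]); th=np.hypot(*a)
    d=W[:3,:3]@np.array([*(a/th*np.sin(th)),np.cos(th)]); return W[:3,3]+d*(z-W[2,3])/d[2]
E
python3 - <<'E'
from bench import *
from h import *
o=r.get_obs(); print(o['clock'],o['tcp_pos'],o['contact_force'],o['grip_width'])
f=grab_frame('wrist'); W=wpose(o,f); print(np.array(f['T_tool_cam']).round(3),f['mtx'])
im=f['pixels'][:,:,::-1].copy(); cv2.imwrite('pics/w1.png',im)
pts=dict(pl=(0,.04,.043),pr=(0,-.04,.043),bar=(0,-.152,.045))
for k,l in pts.items():
    p=wproj(W,f['mtx'],fw(l))[0]; print(k,p.round(1)); cv2.circle(im,tuple(int(v) for v in p),4,(0,255,0),1)
for x,y in ((.042,.06),(-.042,.06),(-.042,-.115),(.042,-.115)):
    p=wproj(W,f['mtx'],fw((x,y,.006)))[0]; print(p.round(1)); cv2.circle(im,tuple(int(v) for v in p),4,(255,0,255),1)
cv2.imwrite('pics/w1o.png',cv2.resize(im,(800,500)))
for l in pts and ('post_left','post_right','bar','pivot'): print(l,[((np.array(d['point'])*[640,400]).round(1),round(d['confidence'],2)) for d in pinpoint(l,'wrist')][:3])
E
```

```text
3.0 [ 0.53770316 -0.25610109  0.16094743] [-0.28361665 -1.01557328  0.87371925] 0.06012622531955954
[[ 0.    -0.318  0.948 -0.173]
 [ 1.    -0.    -0.     0.001]
 [ 0.     0.948  0.318 -0.083]
 [ 0.     0.     0.     1.   ]] [[309.70691629   0.         321.17814442]
 [  0.         309.70691629 202.13382248]
 [  0.           0.           1.        ]]
pl [143.7 189.5]
pr [208.7 188.4]
bar [318.3 188. ]
[141.3 147.4]
[150.9 213.5]
[286.2 214.3]
[283.6 140.3]
post_left [(array([147. , 185.6]), 0.59)]
post_right [(array([207.8, 189.7]), 0.7)]
bar [(array([319.6, 185.3]), 0.95)]
pivot [(array([236.1, 182.3]), 0.57)]
```

View pics/w1o.png

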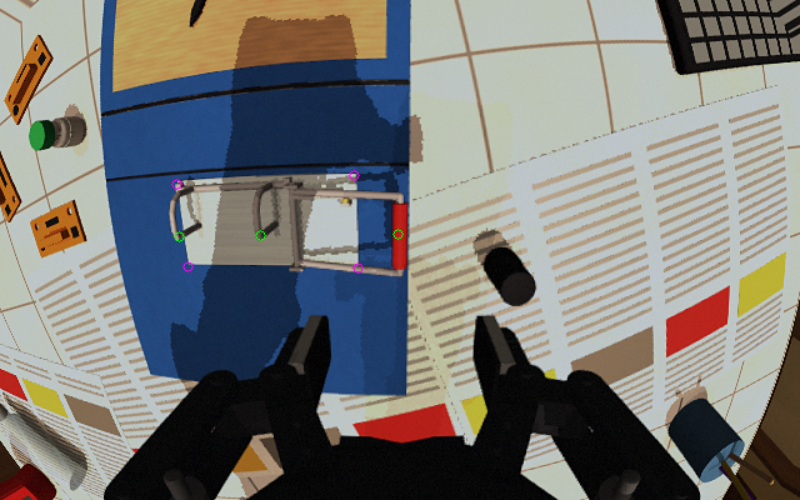

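Call:
apply_moves:
  commands:
    - [36,25,0,0,0,0,0]
    - [36,50,0,0,0,0,0]
    - [36,75,0,0,0,0,0]
    - [36,95,0,0,0,0,0]
    - [36,110,0,0,0,0,0]
    - [36,122,0,0,0,0,0]
    - [36,132,0,0,0,0,0]
    - [36,132,0,0,0,0,0]
    - [36,132,0,0,0,0,0]
  force: 25

```text
clock: 4.15
tcp_pos: [0.5387, -0.2547, 0.0289]
orientation: [-2.114, 0.219, 2.112]
contact_force: [1.0, 0.5, -0.2]
grip_width: 0.0359
```

```bash
python3 - <<'E'
from bench import *
from h import *
o=r.get_obs(); print(o['tcp_pos'],o['contact_force'],o['grip_width'])
f=grab_frame('wrist'); cv2.imwrite('pics/w2.png',f['pixels'][:,:,::-1])
E
```

```text
[ 0.53866017 -0.25467105  0.02889633] [ 1.03995985  0.50073153 -0.20943058] 0.03592051093865405
```

View pics/w2.png

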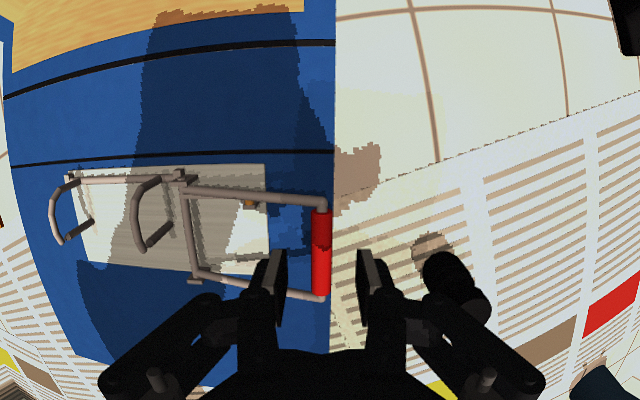

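```bash
python3 - <<'E'
from bench import *
from h import *
o=r.get_obs(); f=grab_frame('wrist'); W=wpose(o,f); K=f['mtx']
print('bar pred',wproj(W,K,[fw((x,-.152,.045)) for x in (-.026,0,.026)]).round(1))
Rt=rot(o['orientation']); print('pads',[wproj(W,K,o['tcp_pos']+Rt@np.array(v)).round(1).tolist() for v in [(-.0187,-.018,0),(-.0187,.018,0),(-.0187,-.018,.011),(-.0187,-.018,-.011),(0,0,0)]])
print('bar ctr px->', wonz(W,K,(320,254),.045))
E
```

```text
bar pred [[319.4 290.2]
 [319.2 252.9]
 [319.1 210.2]]
pads [[[287.1, 254.6]], [[350.9, 254.6]], [[288.0, 271.2]], [[286.2, 237.0]], [[319.2, 240.4]]]
bar ctr px-> [ 0.53772142 -0.2550618   0.045     ]
```

Call:
apply_moves:
  commands:
    - [5,0,0,0,0,0,0]
    - [5,0,0,0,0,0,0]
    - [5,0,0,0,0,0,0]
    - [5,0,0,0,0,0,0]
    - [5,0,0,0,0,0,0]
    - [5,0,0,0,0,0,0]
  force: 35

```text
clock: 4.85
tcp_pos: [0.5383, -0.2545, 0.0285]
orientation: [-2.113, 0.219, 2.113]
contact_force: [1.0, -0.2, 0.3]
grip_width: 0.0052
```

```bash
python3 - <<'E'
from bench import *
from h import *
f=grab_frame('wrist'); crop(f,'w3.png',200,440,150,340,3.3)
s=grab_frame('scene'); crop(s,'s3.png',150,330,130,260,4.4)
E
```

```text
(no output)
```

View pics/w3.png

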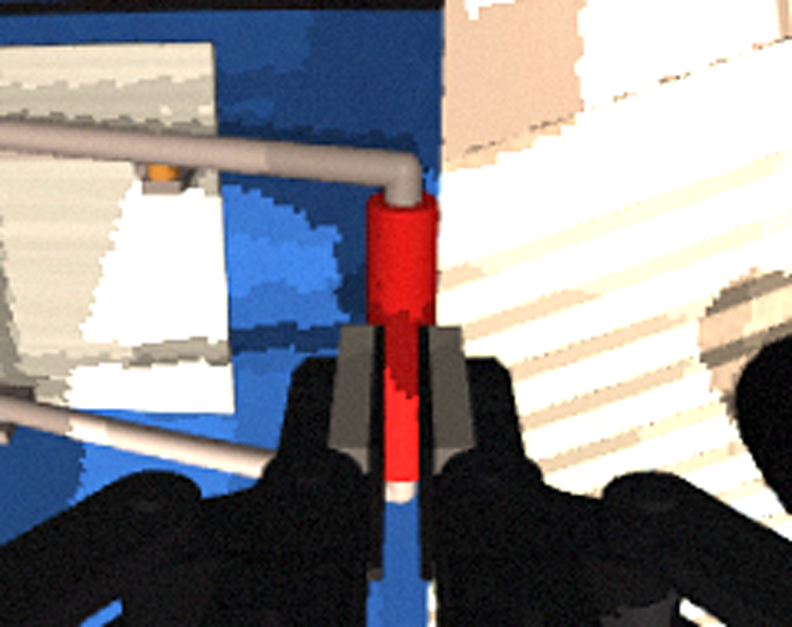

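View pics/s3.png

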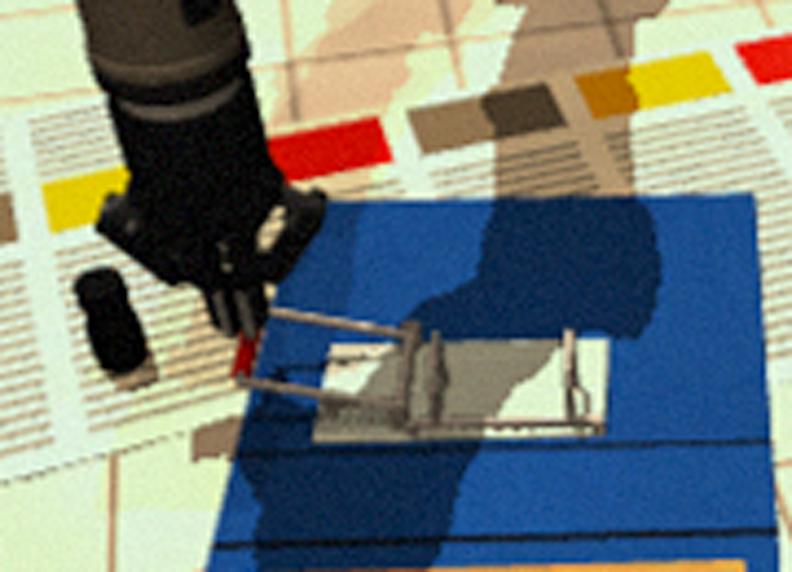

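```bash
python3 - <<'E'
from bench import *
from h import *
o=r.get_obs(); f=grab_frame('wrist'); W=wpose(o,f); K=f['mtx']; s=grab_frame('scene'); t=grab_frame('top')
Rt=rot(o['orientation']); 
for v in [(0,0,0),(0,0,-.011),(-.0187,0,-.011),(-.03,0,-.011),(-.04,0,-.011),(-.0187,0,0)]:
    P=o['tcp_pos']+Rt@np.array(v); print(v,'wrist crop',((wproj(W,K,P)[0]-[200,150])*3.3).round(0),'scene crop',((proj(s,P)[0]-[150,130])*4.4).round(0))
B=[fw((x,-.152,.045)) for x in (-.026,0,.026)]
print('bar',((wproj(W,K,B)-[200,150])*3.3).round(0).tolist(),((proj(s,B)-[150,130])*4.4).round(0).tolist())
print(o['joints'],o['contact_force'],o['grip_width'])
E
```

```text
(0, 0, 0) wrist crop [393. 298.] scene crop [251. 363.]
(0, 0, -0.011) wrist crop [393. 244.] scene crop [248. 376.]
(-0.0187, 0, -0.011) wrist crop [392. 287.] scene crop [242. 353.]
(-0.03, 0, -0.011) wrist crop [392. 318.] scene crop [238. 339.]
(-0.04, 0, -0.011) wrist crop [391. 348.] scene crop [234. 327.]
(-0.0187, 0, 0) wrist crop [393. 346.] scene crop [245. 340.]
bar [[394.0, 462.0], [394.0, 338.0], [394.0, 197.0]] [[252.0, 314.0], [245.0, 343.0], [238.0, 374.0]]
[ 0.39843167  0.56191074 -0.08089087  1.87732668  0.06649821  0.70491606
 -1.49776448] [-0.49653732 -0.12171858 -0.15932336] 0.004899023811720652
```

Call:
apply_moves:
  commands:
    - [36,0,0,0,0,0,0]
    - [36,0,0,0,0,0,0]
    - [36,0,0,0,0,0,0]
    - [36,5,0,0,0,0,0]
    - [36,10,0,0,0,0,0]
    - [36,15,0,0,0,0,0]
    - [36,20,0,0,0,0,0]
    - [36,20,0,0,0,0,0]

```text
clock: 5.9
tcp_pos: [0.5375, -0.2542, 0.0075]
orientation: [-2.111, 0.218, 2.114]
contact_force: [-0.2, -0.2, -0.6]
grip_width: 0.0359
```

```bash
python3 - <<'E'
from bench import *
from h import *
o=r.get_obs(); print(o['tcp_pos'],o['contact_force'],o['grip_width'])
f=grab_frame('wrist'); crop(f,'w4.png',200,440,150,340,3.3)
s=grab_frame('scene'); crop(s,'s4.png',150,270,150,250,6)
E
```

```text
[ 0.53752868 -0.25424307  0.00746223] [-0.17842087 -0.24645101 -0.57213908] 0.03590437483300829
```

View pics/w4.png

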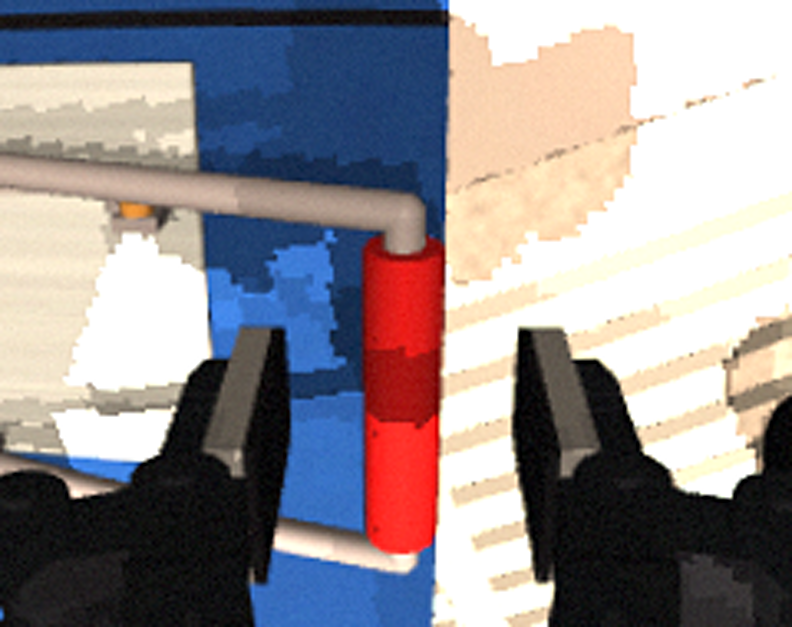

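View pics/s4.png

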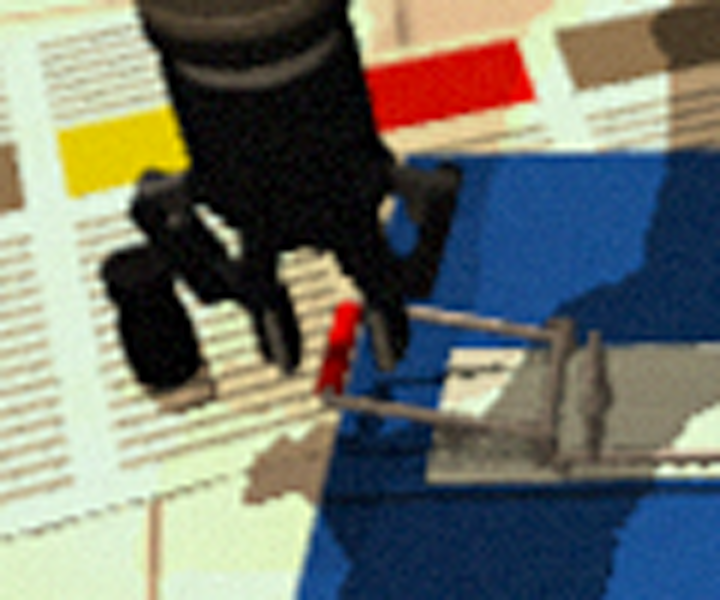

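Call:
apply_moves:
  commands:
    - [5,2,0,0,0,0,0]
    - [5,4,0,0,0,0,0]
    - [5,4,0,0,0,0,0]
    - [5,4,0,0,0,0,0]
    - [5,4,0,0,0,0,0]
    - [5,4,0,0,0,0,0]
  force: 35

```text
clock: 6.6
tcp_pos: [0.5385, -0.2547, 0.0047]
orientation: [-2.113, 0.219, 2.112]
contact_force: [-0.1, -0.1, 0.7]
grip_width: 0.0106
```

```bash
python3 - <<'E'
from bench import *
from h import *
o=r.get_obs(); print(o['tcp_pos'],o['contact_force'],o['grip_width'])
f=grab_frame('wrist'); crop(f,'w5.png',200,440,150,340,3.3)
E
```

```text
[ 0.53849316 -0.25465882  0.00467175] [-0.07105084 -0.05779595  0.70829554] 0.010608376290402089
```

View pics/w5.png

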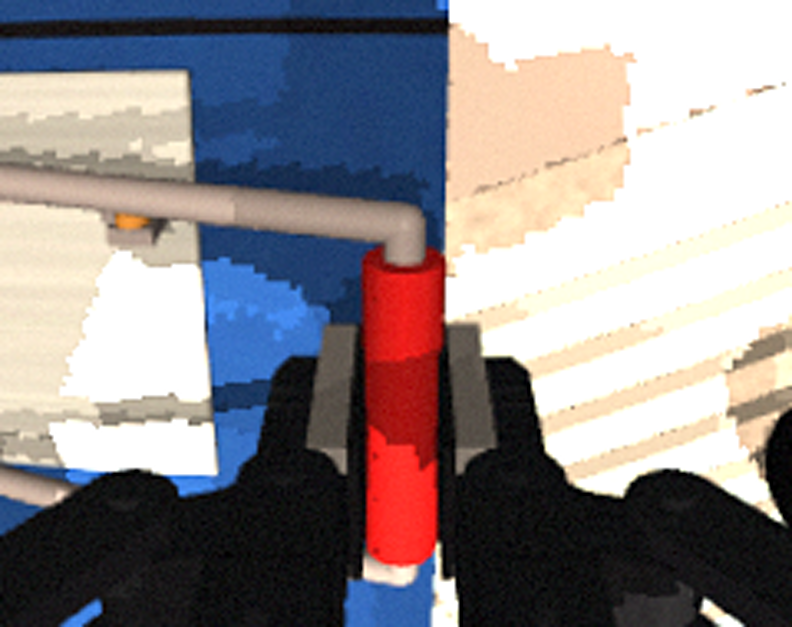

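Call:
apply_moves:
  commands:
    - [5,-4.4,-1.4,0,0,0,0]
    - [5,-8.8,-2.9,0,0,0,0]
    - [5,-13,-4.7,0,0,0,0]
    - [5,-17.3,-6.7,0,0,0,0]
    - [5,-21.4,-9,0,0,0,0]
    - [5,-25.4,-11.3,0,0,0,0]
    - [5,-29.2,-14,0,0,0,0]
    - [5,-33,-16.7,0,0,0,0]
    - [5,-36.5,-19.7,0,0,0,0]
    - [5,-39.9,-22.8,0,0,0,0]
  force: 25

```text
clock: 7.65
tcp_pos: [0.5422, -0.2348, 0.0454]
orientation: [-2.113, 0.224, 2.113]
contact_force: [-1.8, -8.0, 2.2]
grip_width: 0.0105
```

```bash
python3 - <<'E'
from bench import *
from h import *
o=r.get_obs(); print(o['tcp_pos'],o['contact_force'],o['grip_width'])
f=grab_frame('wrist'); cv2.imwrite('pics/w6.png',f['pixels'][:,:,::-1])
E
```

```text
[ 0.54224136 -0.23479946  0.04543605] [-1.75921958 -8.01781815  2.18690554] 0.010528592269223796
```

View pics/w6.png

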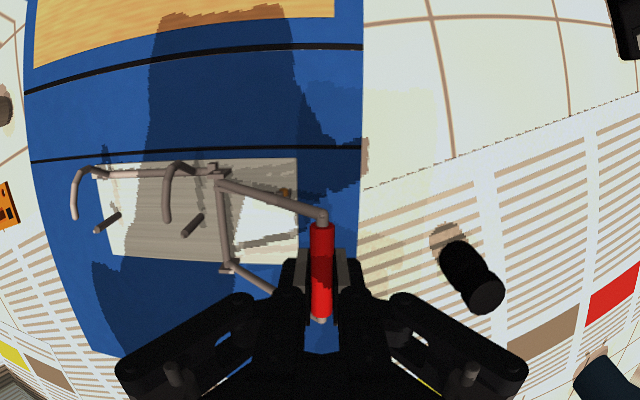

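Call:
apply_moves:
  commands:
    - [5,-3,-1.5,0,0,0,0]
    - [5,-6.4,-5,0,0,0,0]
    - [5,-9.2,-8.5,0,0,0,0]
    - [5,-12,-12,0,0,0,0]
    - [5,-14.5,-16,0,0,0,0]
    - [5,-16.9,-20,0,0,0,0]
    - [5,-19,-24,0,0,0,0]
    - [5,-19.5,-25.5,0,0,0,0]
    - [5,-19.5,-25.5,0,0,0,0]

```text
clock: 8.6
tcp_pos: [0.5478, -0.2117, 0.0664]
orientation: [-2.115, 0.227, 2.112]
contact_force: [-5.2, -10.4, 12.9]
grip_width: 0.0103
```

```bash
python3 - <<'E'
from bench import *
from h import *
o=r.get_obs(); print(o['tcp_pos'],o['contact_force'],o['grip_width'])
f=grab_frame('wrist'); cv2.imwrite('pics/w7.png',f['pixels'][:,:,::-1])
E
```

```text
[ 0.54776755 -0.21166185  0.06642391] [ -5.20513418 -10.41088883  12.91510565] 0.010263526624427184
```

View pics/w7.png

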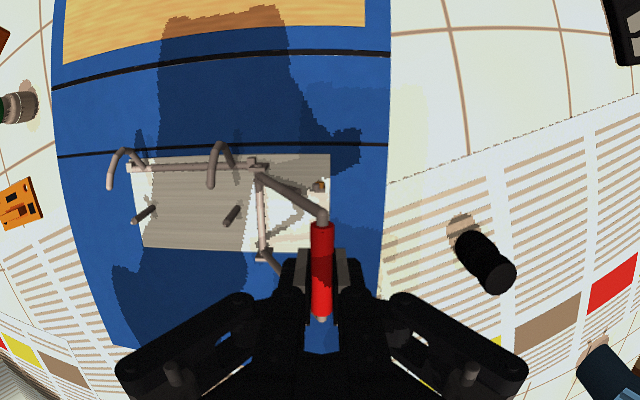

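Call:
apply_moves:
  commands:
    - [20,0,0,0,0,0,0]
    - [36,0,0,0,0,0,0]
    - [36,0,0,0,0,0,0]
    - [36,0,0,0,0,0,0]
    - [36,-20,0,0,0,0,0]
    - [36,-45,0,0,0,0,0]
    - [36,-85,0,0,0,0,0]
    - [36,-115,0,0,0,0,0]

```text
clock: 9.45
tcp_pos: [0.5485, -0.2067, 0.1806]
orientation: [-2.114, 0.218, 2.112]
contact_force: [0.9, -0.7, 0.1]
grip_width: 0.036
```

```bash
python3 - <<'E'
from bench import *
from h import *
o=r.get_obs(); print(o['clock'],o['tcp_pos'],o['contact_force'],o['grip_width'])
f=grab_frame('wrist'); cv2.imwrite('pics/w8.png',f['pixels'][:,:,::-1])
W=wpose(o,f); K=f['mtx']
for th in (.5,.6,.7,.8,.85,.9,.95): print(th,wproj(W,K,fw((0,-.062-.093*np.cos(.27+th),.02+.093*np.sin(.27+th))))[0].round(1))
tm=np.array([.6244,.1531]); 
# gripper jaws along template x (yaw 0): tool y along +-world x
for k in (0,np.pi): print(plan(o,[tm[0]-.008,tm[1],.18],tool(k)))
print(proj(grab_frame('scene'),[0,0,0]))
E
```

```text
9.45 [ 0.54849042 -0.20674472  0.18063543] [ 0.89985177 -0.66566504  0.06281566] 0.03597919616886869
0.5 [348.3 194.6]
0.6 [341.2 196.7]
0.7 [333.2 198.6]
0.8 [324.1 200.3]
0.85 [319.3 201.1]
0.9 [314.2 201.8]
0.95 [309.  202.5]
(array([   0.8, -366.1,    7. ]), array([-1.776e+00, -1.000e-03, -0.000e+00]))
(array([   0.8, -366.1,    7. ]), array([ 1.365e+00, -0.000e+00,  1.000e-03]))
[[270.2722889  112.05674843]]
```

View pics/w8.png

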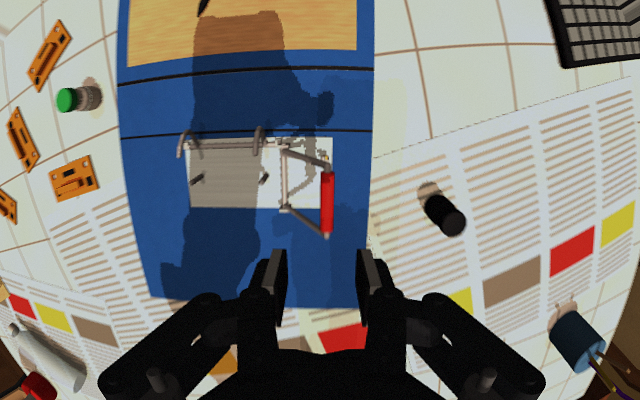

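Call:
apply_moves:
  commands:
    - [36,0,-20,0,-0.1,0,0]
    - [36,0,-45,0,-0.23,0,0]
    - [36,0,-70,0,-0.36,0,0]
    - [36,0,-100,1,-0.49,0,0]
    - [36,0,-130,2,-0.62,0,0]
    - [36,0,-160,3,-0.75,0,0]
    - [36,0,-190,4,-0.88,0,0]
    - [36,0,-220,5,-1.01,0,0]
    - [36,0,-250,6,-1.14,0,0]
    - [36,0,-280,7,-1.27,0,0]
    - [36,0,-310,7,-1.4,0,0]
    - [36,0,-340,7,-1.53,0,0]
    - [36,0,-360,7,-1.66,0,0]
    - [36,0,-366,7,-1.776,0,0]
    - [36,0,-366,7,-1.776,0,0]
    - [36,0,-366,7,-1.776,0,0]
    - [36,0,-366,7,-1.776,0,0]

```text
clock: 11.25
tcp_pos: [0.6161, 0.1513, 0.1784]
orientation: [1.212, 1.207, -1.213]
contact_force: [0.5, -0.0, -0.6]
grip_width: 0.036
```

```bash
python3 - <<'E'
from bench import *
from h import *
o=r.get_obs(); print(o['clock'],o['tcp_pos'],o['joints'].round(2),o['contact_force'],o['grip_width'])
f=grab_frame('wrist'); W=wpose(o,f); K=f['mtx']
im=f['pixels'][:,:,::-1].copy()
T=np.array([.6244,.1531,-.0016])
for l in [(.015,.04,.005),(.015,-.04,.005),(.025,.052,.005),(.025,-.052,.005),(-.025,.052,.005),(-.025,-.052,.005),(-.013,.028,.019),(-.003,.028,.019),(-.013,-.028,.019),(-.003,-.028,.019)]:
    p=wproj(W,K,fw(l,T))[0]; print(l,p.round(1)); cv2.circle(im,tuple(int(v) for v in p),3,(0,255,0),1)
cv2.imwrite('pics/w9.png',cv2.resize(im,(800,500)))
im=cv2.convertScaleAbs(f['pixels'][60:290,200:440,::-1],alpha=1.3);cv2.imwrite('pics/w9c.png',cv2.resize(im,None,fx=2.6,fy=2.6,interpolation=cv2.INTER_CUBIC))
E
```

```text
11.25 [0.61608984 0.15129822 0.17842918] [ 0.06  0.49 -0.54  1.65  0.28  1.08 -0.57] [ 0.48919762 -0.03904509 -0.64372905] 0.035967594780500885
(0.015, 0.04, 0.005) [341.4 136.1]
(0.015, -0.04, 0.005) [340.5 203.9]
(0.025, 0.052, 0.005) [350.4 125.6]
(0.025, -0.052, 0.005) [348.6 213.4]
(-0.025, 0.052, 0.005) [305.5 125.6]
(-0.025, -0.052, 0.005) [306.9 213.5]
(-0.013, 0.028, 0.019) [316.2 148.6]
(-0.003, 0.028, 0.019) [325.5 148.5]
(-0.013, -0.028, 0.019) [316.6 197.9]
(-0.003, -0.028, 0.019) [325.4 197.9]
```

View pics/w9.png

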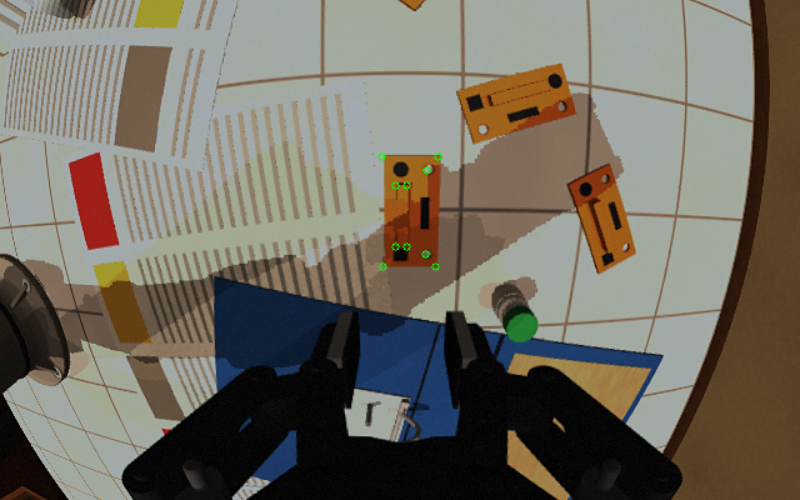

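View pics/w9c.png

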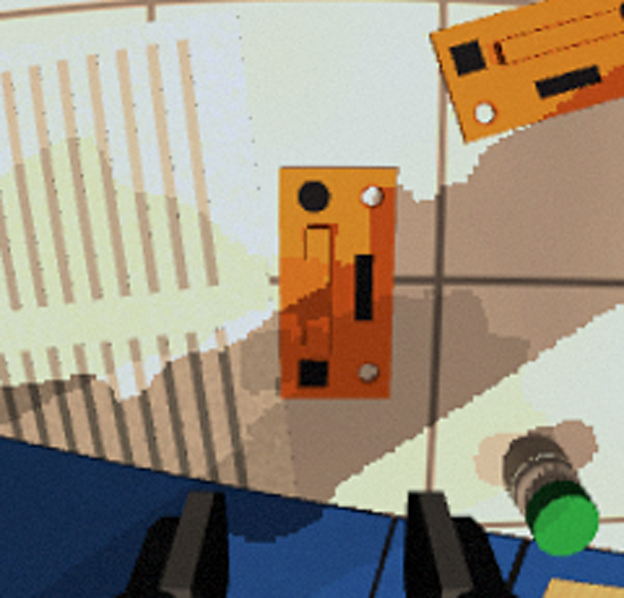

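```bash
cat >> h.py <<'E'
def wfit(W,K,obs,x0,z=0):
    def fn(q): return np.concatenate([wproj(W,K,fw(l,q)+[0,0,z])[0]-px for l,px in obs])
    r=least_squares(fn,x0); return r.x,fn(r.x)
E
python3 - <<'E'
from bench import *
from h import *
o=r.get_obs(); f=grab_frame('wrist'); W=wpose(o,f); K=f['mtx']
obs=[((.015,.04,.005),(342.7,135.4)),((.015,-.04,.005),(341.9,203.1)),((-.025,.052,.005),(307.7,124.6)),((.025,.052,.005),(352.7,124.6)),((-.025,-.052,.005),(307.7,212.7)),((.025,-.052,.005),(349.6,213.5)),((-.008,.028,.019),(200+319/2.6,60+228/2.6))]
x,e=wfit(W,K,obs,[.6244,.1531,0]); print(x.round(4),e.round(1))
g=fw((-.008,0,0),x); print(g,plan(o,[g[0],g[1],.0],tool(x[2])))
E
```

```text
[ 0.6263  0.154  -0.0111] [ 0.6  0.1 -0.3  0.2 -0.2 -0.  -0.3  0.5  0.2 -0.1  0.1 -0.7 -0.  -0. ]
[0.61831658 0.15404241 0.        ] (array([178.6,   2.2,  -2.9]), array([0.007, 0.001, 0.   ]))
```

Call:
apply_moves:
  commands:
    - [30,25,1.5,-2.5,0,0,0]
    - [30,60,1.5,-2.5,0,0,0]
    - [30,95,1.5,-2.5,0,0,0]
    - [30,125,1.5,-2.5,0,0,0]
    - [30,150,1.5,-2.5,0,0,0]
    - [30,165,1.5,-2.5,0,0,0]
    - [30,168,1.5,-2.5,0,0,0]
    - [30,168,1.5,-2.5,0,0,0]
    - [30,168,1.5,-2.5,0,0,0]

```text
clock: 12.25
tcp_pos: [0.6189, 0.1553, 0.0124]
orientation: [1.212, 1.207, -1.208]
contact_force: [0.9, -0.4, -0.0]
grip_width: 0.0299
```

```bash
python3 - <<'E'
from bench import *
from h import *
o=r.get_obs(); print(o['tcp_pos'],o['contact_force'],o['grip_width'])
f=grab_frame('wrist'); W=wpose(o,f); K=f['mtx'];crop(f,'w10.png',220,420,100,330,2.6)
s=grab_frame('scene'); crop(s,'s10.png',310,420,140,240,6)
Rt=rot(o['orientation'])
for a in (0,-.02,-.03,-.04): 
    P=[o['tcp_pos']+Rt@np.array((a,b,0)) for b in (-.015,.015)]; print(a,((proj(s,P)-[310,140])*6).round(0).tolist(), ((wproj(W,K,[p+Rt@np.array((0,0,-.011)) for p in P])-[220,100])*2.6).round(0).tolist())
E
```

```text
[0.61886543 0.15531879 0.01236861] [ 0.89242798 -0.40044447 -0.01785501] 0.029916119882649726
0 [[302.0, 405.0], [324.0, 448.0]] [[195.0, 312.0], [325.0, 312.0]]
-0.02 [[306.0, 373.0], [328.0, 416.0]] [[188.0, 348.0], [332.0, 348.0]]
-0.03 [[307.0, 356.0], [329.0, 400.0]] [[183.0, 369.0], [336.0, 369.0]]
-0.04 [[309.0, 340.0], [331.0, 383.0]] [[179.0, 392.0], [340.0, 392.0]]
```

View pics/w10.png

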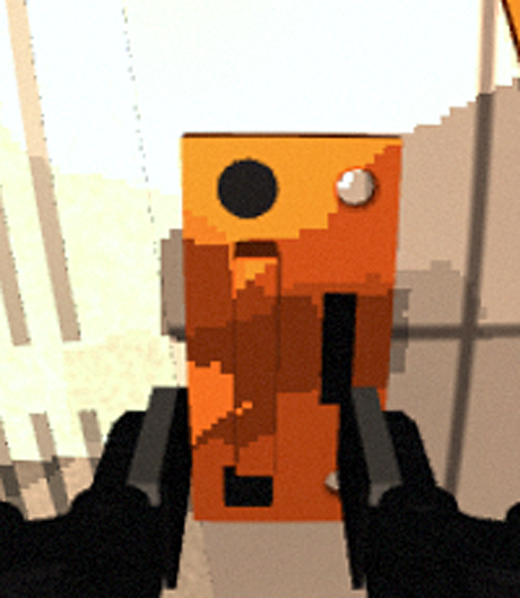

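View pics/s10.png

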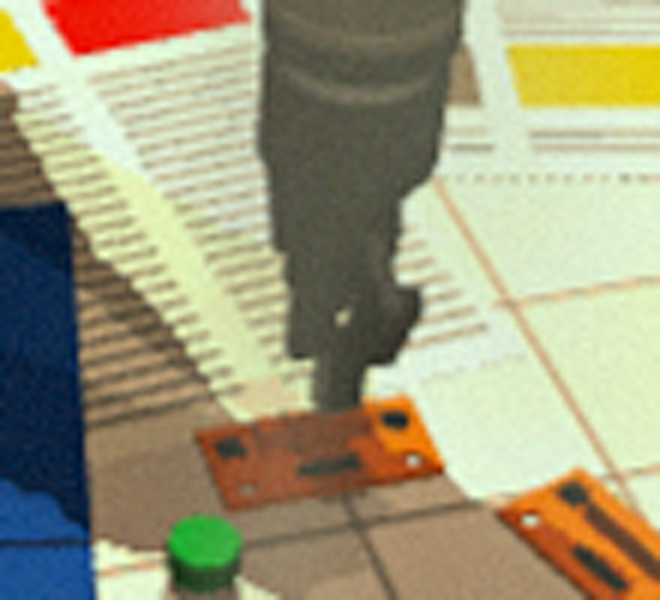

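Call:
apply_moves:
  commands:
    - [26,8,-1,1,0,0,0]
    - [26,16,-1,1,0,0,0]
    - [26,22,-1,1,0,0,0]
    - [26,22,-1,1,0,0,0]
    - [26,22,-1,1,0,0,0]

```text
clock: 12.85
tcp_pos: [0.6165, 0.154, -0.0115]
orientation: [1.209, 1.209, -1.21]
contact_force: [0.0, -0.2, 0.4]
grip_width: 0.0257
```

```bash
python3 - <<'E'
from bench import *
from h import *
o=r.get_obs(); print(o['tcp_pos'],o['contact_force'],o['grip_width'])
f=grab_frame('wrist'); W=wpose(o,f); K=f['mtx'];crop(f,'w11.png',220,420,100,330,2.6)
s=grab_frame('scene'); crop(s,'s11.png',310,420,140,240,6)
E
```

```text
[ 0.61651564  0.15399932 -0.01150037] [ 0.03760678 -0.23952361  0.38110725] 0.025745791584057365
```

View pics/w11.png

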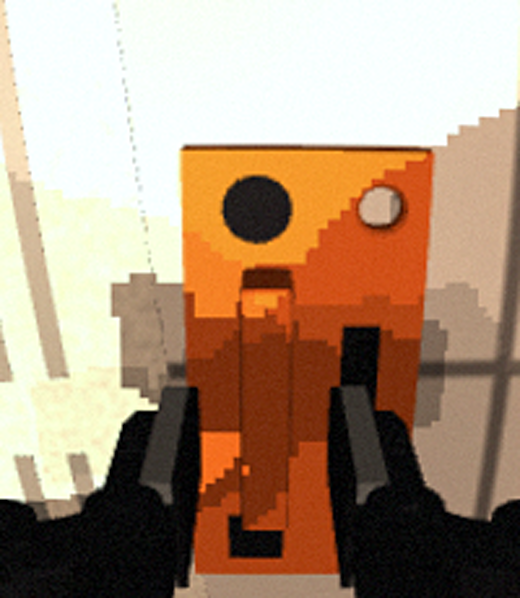

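View pics/s11.png

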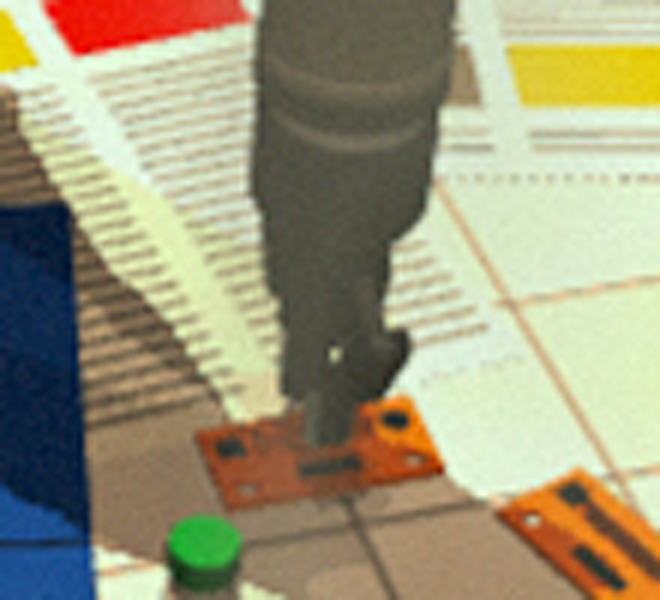

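Call:
apply_moves:
  commands:
    - [22,3,0,0,0,0,0]
    - [22,6,0,0,0,0,0]
    - [22,9,0,0,0,0,0]
    - [22,9,0,0,0,0,0]

```text
clock: 13.35
tcp_pos: [0.6163, 0.1537, -0.0207]
orientation: [1.209, 1.209, -1.211]
contact_force: [-0.7, 0.8, -0.4]
grip_width: 0.022
```

```bash
python3 - <<'E'
from bench import *
from h import *
o=r.get_obs(); print(o['tcp_pos'],o['contact_force'],o['grip_width'])
f=grab_frame('wrist'); W=wpose(o,f); K=f['mtx'];crop(f,'w12.png',220,420,100,330,2.6)
s=grab_frame('scene'); crop(s,'s12.png',330,400,180,240,9)
E
```

```text
[ 0.61633719  0.15374582 -0.02069925] [-0.67565644  0.84476271 -0.36150987] 0.021970116737341627
```

View pics/w12.png

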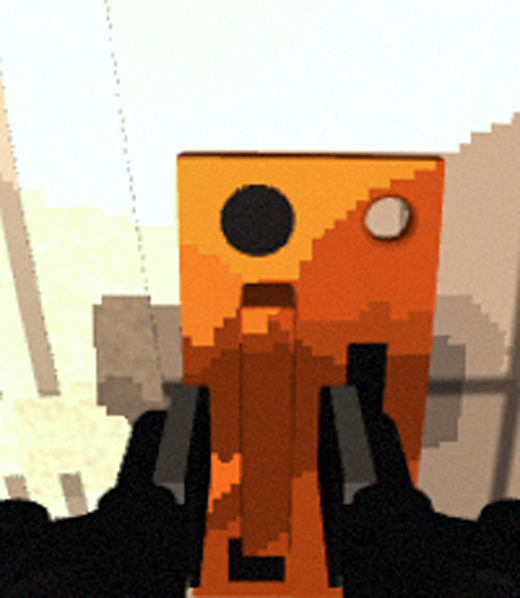

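View pics/s12.png

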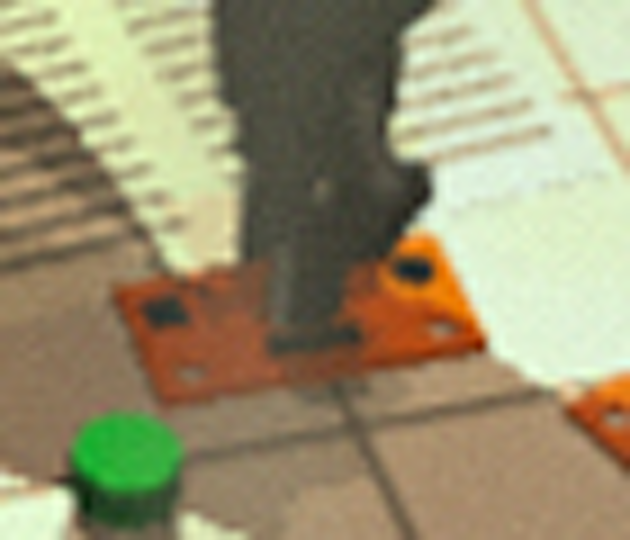

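Call:
apply_moves:
  commands:
    - [22,2,0,0,0,0,0]
    - [4,2,0,0,0,0,0]
    - [4,2,0,0,0,0,0]
    - [4,2,0,0,0,0,0]
    - [4,2,0,0,0,0,0]
    - [4,2,0,0,0,0,0]
  force: 40

```text
clock: 14.05
tcp_pos: [0.6167, 0.1539, -0.0221]
orientation: [1.21, 1.209, -1.21]
contact_force: [0.6, 0.4, -0.8]
grip_width: 0.009
```

```bash
python3 - <<'E'
from bench import *
from h import *
o=r.get_obs(); print(o['tcp_pos'],o['contact_force'],o['grip_width'])
E
```

```text
[ 0.61671315  0.15388638 -0.02212467] [ 0.55855954  0.44681795 -0.77011452] 0.008971157773901664
```

Call:
apply_moves:
  commands:
    - [4,-5,0,0,0,0,0]
    - [4,-15,0,0,0,0,0]
    - [4,-35,0,0,0,0,0]
    - [4,-60,0,0,0,0,0]
    - [4,-85,0,0,0,0,0]
    - [4,-105,0,0,0,0,0]
    - [4,-110,0,0,0,0,0]
    - [4,-110,0,0,0,0,0]
    - [4,-110,0,0,0,0,0]

```text
clock: 14.95
tcp_pos: [0.6161, 0.1535, 0.0871]
orientation: [1.209, 1.209, -1.211]
contact_force: [0.3, 0.6, -0.6]
grip_width: 0.0089
```

```bash
python3 - <<'E'
from bench import *
from h import *
o=r.get_obs(); print(o['clock'],o['tcp_pos'],o['contact_force'],o['grip_width'])
f=grab_frame('wrist'); cv2.imwrite('pics/w13f.png',f['pixels'][:,:,::-1]);crop(f,'w13.png',200,440,100,320,3.3)
E
```

```text
14.95 [0.61614592 0.15353706 0.08708293] [ 0.31994413  0.58881637 -0.64568107] 0.00885718322176568
```

View pics/w13.png

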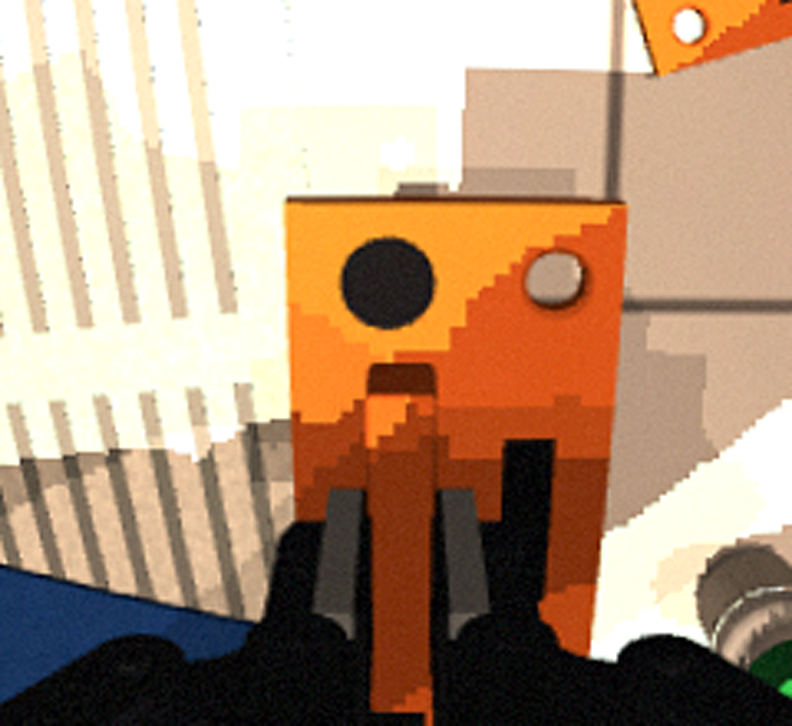

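```bash
python3 - <<'E'
from bench import *
from h import *
o=r.get_obs(); f=grab_frame('wrist'); W=wpose(o,f); K=f['mtx']
c=lambda a,b:(200+a/3.3,100+b/3.3)
pts=[((.015,.04,.005),c(555,279)),((-.025,.052,.005),c(287,201)),((.025,.052,.005),c(627,204)),((-.013,.028,.019),c(367,392)),((-.003,.028,.019),c(435,394)),((-.008,.028,.019),c(401,393)),((-.008,.028,.005),c(401,365))]
# plus right edge, left edge line points (unknown y): x-only residual
edges=[(.025,c(592,655)),(-.025,c(296,500)),(.025,c(607,450))]
def fn(q,zf=None):
    z=q[3] if zf is None else zf
    e=[wproj(W,K,fw(l,q)+[0,0,z])[0]-p for l,p in pts]
    for x,p in edges:
        ys=np.linspace(-.06,.06,241); P=wproj(W,K,[fw((x,y,.005),q)+[0,0,z] for y in ys]); i=np.argmin(abs(P[:,1]-p[1])); e.append([P[i,0]-p[0]])
    return np.concatenate(e)
r1=least_squares(fn,[.6245,.154,0,.109],diff_step=1e-4,loss='soft_l1'); print(r1.x.round(4),fn(r1.x).round(1))
r2=least_squares(lambda q:fn(q,.1092),[.6245,.154,0],diff_step=1e-4,loss='soft_l1'); print(r2.x.round(4),fn(r2.x,.1092).round(1))
print(o['tcp_pos'])
# gripper yaw
Rt=rot(o['orientation']); print(Rt.round(4))
E
```

```text
[0.625  0.1537 0.0015 0.109 ] [ 0.3  0.9 -0.9  0.6 -0.3 -0.1 -0.5  0.2  0.8 -0.4  0.2 -0.1  0.2 -2.
 -0.8  0.   0.8]
[0.625  0.1538 0.0012] [ 0.4  0.9 -1.   0.5 -0.2 -0.1 -0.5  0.3  0.8 -0.4  0.1 -0.   0.2 -2.
 -0.7 -0.1  0.9]
[0.61591844 0.15350225 0.08671045]
[[-1.9e-03  1.0e+00 -1.0e-03]
 [-7.0e-04 -1.0e-03 -1.0e+00]
 [-1.0e+00 -1.9e-03  7.0e-04]]
```

```bash
python3 - <<'E'
from bench import *
from h import *
o=r.get_obs(); g=fw((-.024,0,0)); print(g,plan(o,[g[0],g[1],o['tcp_pos'][2]],tool(FILE[2])))
E
```

```text
[ 0.54610792 -0.10108854  0.        ] (array([  0.3, -69.5, 254.7]), array([0.205, 0.001, 0.002]))
```

Call:
apply_moves:
  commands:
    - [4,0,-5,15,0.02,0,0]
    - [4,0,-13,45,0.04,0,0]
    - [4,0,-22,80,0.07,0,0]
    - [4,0,-32,115,0.1,0,0]
    - [4,0,-41,150,0.13,0,0]
    - [4,0,-51,185,0.16,0,0]
    - [4,0,-60,220,0.19,0,0]
    - [4,0,-67,244,0.205,0,0]
    - [4,0,-69.5,254.5,0.205,0,0]
    - [4,0,-69.5,254.5,0.205,0,0]
    - [4,0,-69.5,254.5,0.205,0,0]

```text
clock: 16.15
tcp_pos: [0.5472, -0.0992, 0.0879]
orientation: [1.359, 1.106, -1.358]
contact_force: [0.9, 0.8, -0.5]
grip_width: 0.0086
```

```bash
python3 - <<'E'
from bench import *
from h import *
o=r.get_obs(); print(o['clock'],o['tcp_pos'],o['contact_force'],o['grip_width'])
f=grab_frame('wrist'); W=wpose(o,f); K=f['mtx']; cv2.imwrite('pics/w14f.png',f['pixels'][:,:,::-1]);crop(f,'w14.png',200,440,100,320,3.3)
for l in [(0,.04,.043),(0,-.04,.043),(.042,.06,.006),(-.042,.06,.006)]: print(l,wproj(W,K,fw(l))[0].round(1),((wproj(W,K,fw(l))[0]-[200,100])*3.3).round(0))
s=grab_frame('scene'); crop(s,'s14.png',200,330,130,250,5)
E
```

```text
16.15 [ 0.54720144 -0.09917594  0.08786602] [ 0.94091188  0.84940692 -0.52110182] 0.008579756951544898
(0, 0.04, 0.043) [352.4 162.1] [503. 205.]
(0, -0.04, 0.043) [348.9 260.8] [491. 531.]
(0.042, 0.06, 0.006) [398.3 131. ] [654. 102.]
(-0.042, 0.06, 0.006) [297.2 129.6] [321.  98.]
```

View pics/w14.png

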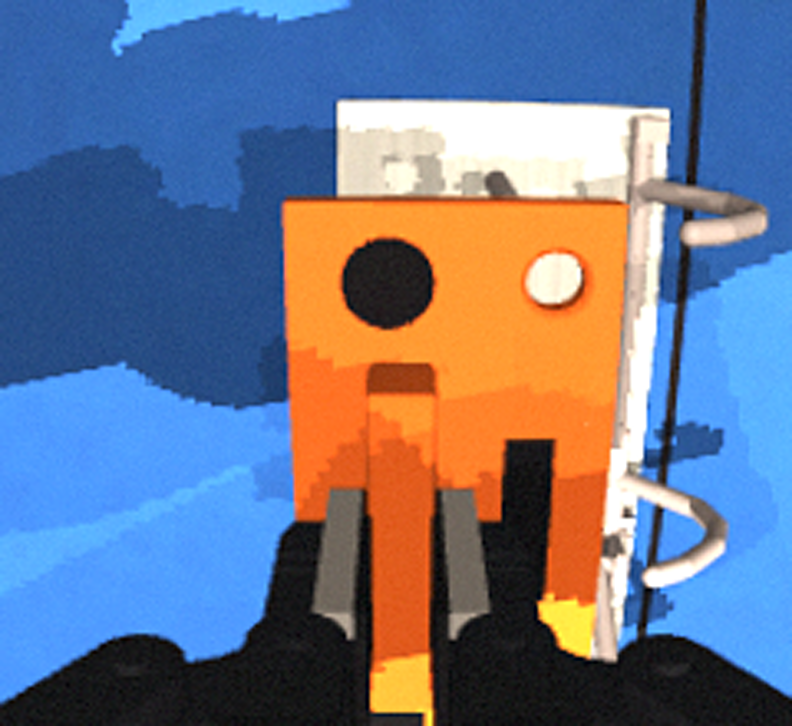

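View pics/s14.png

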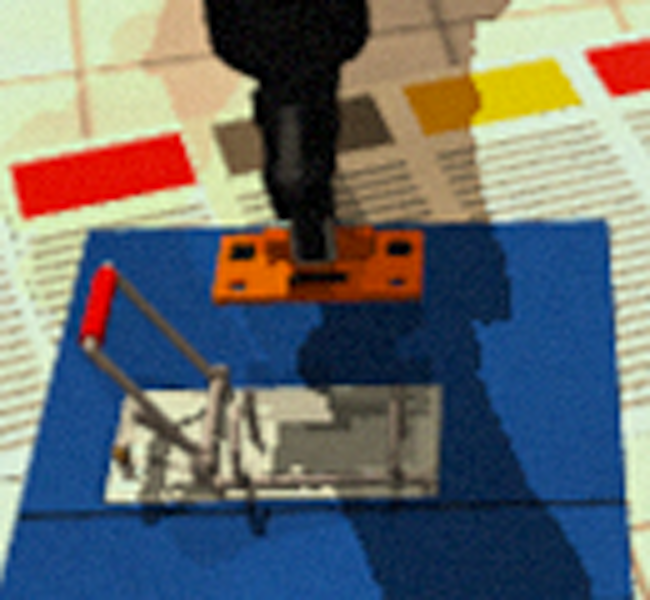

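```bash
python3 - <<'E'
from bench import *
from h import *
o=r.get_obs(); f=grab_frame('wrist'); W=wpose(o,f); K=f['mtx']
c=lambda a,b:(200+a/3.3,100+b/3.3)
a=wonz(W,K,c(337,100),.006); b=wonz(W,K,c(669,108),.006); print(a,b,np.linalg.norm(a-b)); m=(a+b)/2
d=(b-a); print('yaw',np.arctan2(d[1],d[0]))
cc,ss=np.cos(FILE[2]),np.sin(FILE[2])
for p in (a,b,m): q=p[:2]-FILE[:2]; print('file', (cc*q[0]+ss*q[1])*1e3,(-ss*q[0]+cc*q[1])*1e3)
for y in (.04,-.04): print(((wproj(W,K,[fw((0,y,z)) for z in (.006,.043)])-[200,100])*3.3).round(0).tolist())
print('post base seen',wonz(W,K,c(494,176),.006)); q=wonz(W,K,c(494,176),.006)[:2]-FILE[:2]; print((cc*q[0]+ss*q[1])*1e3,(-ss*q[0]+cc*q[1])*1e3)
crop(f,'w15.png',280,380,120,180,7.9)
for l in ('post_left','hole_left','post_right'):
  print(l,[((np.array(d['point'])*[640,400]).round(1),round(d['confidence'],2)) for d in pinpoint(l,'wrist')][:3])
E
```

```text
[ 0.54477961 -0.03934609  0.006     ] [ 0.62686942 -0.05705521  0.006     ] 0.08397826457017829
yaw -0.21247239126498607
file -37.935420827092386 60.16393007235998
file 46.04113868060685 59.62879133454428
file 4.052858926757288 59.89636070345215
[[488.0, 180.0], [502.0, 209.0]]
[[480.0, 468.0], [490.0, 534.0]]
post base seen [ 0.57944149 -0.06613945  0.006     ]
1.4759846163660428 41.030956897620754
post_left [(array([354.2, 163.8]), 0.84)]
hole_left [(array([367.3, 182.3]), 0.64)]
post_right []
```

View pics/w15.png

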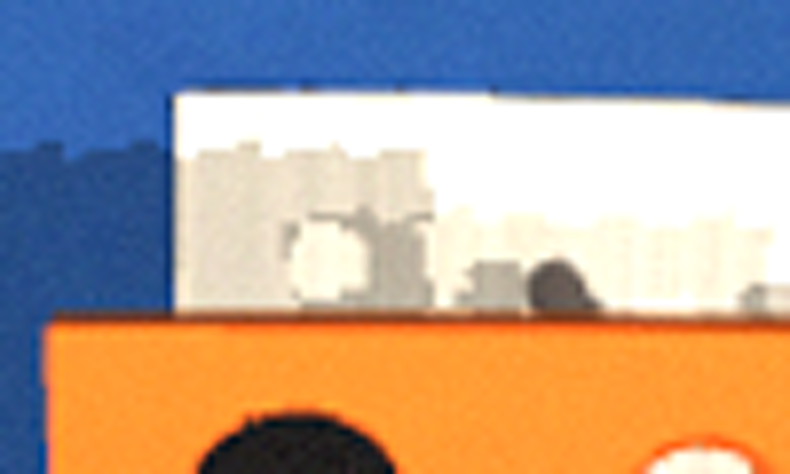

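Call:
apply_moves:
  commands:
    - [4,0,-15,0,0,0,0]
    - [4,10,-30,0,0,0,0]
    - [4,25,-38,0,0,0,0]
    - [4,40,-38,0,0,0,0]
    - [4,50,-38,0,0,0,0]
    - [4,50,-38,0,0,0,0]
    - [4,50,-38,0,0,0,0]

```text
clock: 17.15
tcp_pos: [0.5104, -0.0925, 0.0378]
orientation: [1.359, 1.105, -1.359]
contact_force: [0.8, -0.3, -0.9]
grip_width: 0.0085
```

```bash
python3 - <<'E'
from bench import *
from h import *
o=r.get_obs(); print(o['clock'],o['tcp_pos'],o['contact_force'],o['grip_width'])
f=grab_frame('wrist'); W=wpose(o,f); K=f['mtx']; crop(f,'w16.png',260,500,90,310,3.3)
for y in (.04,-.04): print(((wproj(W,K,[fw((0,y,z)) for z in (.006,.043)])-[260,90])*3.3).round(0).tolist())
for l in ('post_left','hole_left','post_right','hole_right'):
  print(l,[(((np.array(d['point'])*[640,400]-[260,90])*3.3).round(1),round(d['confidence'],2)) for d in pinpoint(l,'wrist')][:3])
E
```

```text
17.15 [ 0.51044376 -0.09254209  0.03783862] [ 0.7963854  -0.29814469 -0.92958445] 0.00852466554948509
[[487.0, 248.0], [542.0, 291.0]]
[[455.0, 583.0], [493.0, 673.0]]
post_left [(array([553. , 292.4]), 0.84), (array([500.9, 679.1]), 0.44), (array([453.3, 701.8]), 0.2)]
hole_left [(array([347.5, 303.9]), 0.6)]
post_right [(array([499.6, 674.5]), 0.96)]
hole_right []
```

View pics/w16.png

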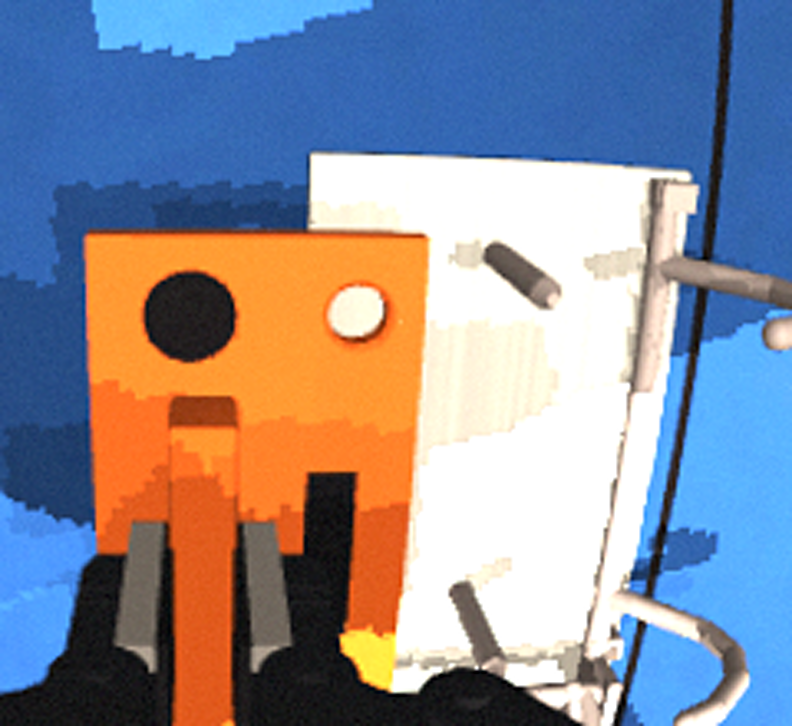

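```bash
python3 - <<'E'
from bench import *
from h import *
o=r.get_obs(); f=grab_frame('wrist'); W=wpose(o,f); K=f['mtx']
c=lambda a,b:(260+a/3.3,90+b/3.3)
x,e=wfit(W,K,[((0,.04,.043),c(552.5,293)),((0,-.04,.043),c(498,671)),((0,.04,.006),c(493,251)),((0,-.04,.006),c(459,588))],FILE); print('file',x.round(4),e.round(1))
z=o['tcp_pos'][2]+.0222; Ty=np.arctan2(*rot(o['orientation'])[[1,0],1])
# template fit in this image
pts=[((.015,.04,.005),c(357,311)),((-.025,.052,.005),c(86,234)),((.025,.052,.005),c(428,236)),((-.013,.028,.019),c(170,426)),((-.003,.028,.019),c(237,428)),((-.008,.028,.005),c(203,397))]
t,e=wfit(W,K,pts,[.52,-.09,Ty],z); print('tmpl',t.round(4),e.round(1),'tool yaw',Ty)
T0=fw((-.015,0,0),x); print('target tmpl',T0[:2])
# required rigid motion: rotate by dyaw about TCP, then shift
dy=x[2]-t[2]; Rz=R.from_euler('z',dy).as_matrix(); off=Rz@np.array([t[0]-o['tcp_pos'][0],t[1]-o['tcp_pos'][1],0]); tcp=[T0[0]-off[0],T0[1]-off[1],o['tcp_pos'][2]]
print('dyaw',dy, plan(o,tcp,Rz@rot(o['orientation'])))
h=wonz(W,K,c(357,311),z+.005); print('hole_left meas',h, 'vs fit', fw((.015,.04,0),t)[:2])
E
```

```text
file [ 0.5709 -0.1073 -0.2142] [-0.4  0.4 -0.   0.7  0.5 -0.1  0.  -1.2]
tmpl [ 0.5196 -0.0944 -0.2002] [ 0.2  1.1 -0.2  0.9 -0.3  0.1 -0.7  0.1  0.9 -0.7  0.1 -1.6] tool yaw -0.20612782918462935
target tmpl [ 0.55627732 -0.10410954]
dyaw -0.014056135215809229 (array([ 0. , 37.9,  1.9]), array([ 0.014, -0.   ,  0.   ]))
hole_left meas [ 0.5422553  -0.05759279  0.06560108] vs fit [ 0.54224446 -0.0581829 ]
```

Call:
apply_moves:
  commands:
    - [4,0,10,0.5,0.004,0,0]
    - [4,0,25,1.5,0.01,0,0]
    - [4,0,35,1.9,0.014,0,0]
    - [4,0,38,1.9,0.014,0,0]
    - [4,8,38,1.9,0.014,0,0]
    - [4,12,38,1.9,0.014,0,0]
    - [4,12,38,1.9,0.014,0,0]
    - [4,12,38,1.9,0.014,0,0]

```text
clock: 18.25
tcp_pos: [0.546, -0.1022, 0.0256]
orientation: [1.369, 1.098, -1.37]
contact_force: [0.3, 0.1, -0.5]
grip_width: 0.0087
```

```bash
sed -i 's/^FILE=.*/FILE=np.array([.5709,-.1073,-.2142])/' h.py; python3 - <<'E'
from bench import *
from h import *
o=r.get_obs(); print(o['clock'],o['tcp_pos'],o['contact_force'],o['grip_width'])
f=grab_frame('wrist'); W=wpose(o,f); K=f['mtx']; crop(f,'w17.png',260,440,90,310,3.3); crop(f,'w17b.png',340,400,160,205,12)
print(((wproj(W,K,fw((0,.04,.043)))-[340,160])*12).round(0))
t,s=grab_frame('top'),grab_frame('scene'); crop(t,'t17.png',330,440,190,280,7); crop(s,'s17.png',200,310,150,250,6.5)
E
```

```text
18.25 [ 0.54596018 -0.10218908  0.02557437] [ 0.25607052  0.12987368 -0.52972637] 0.008666803159858048
[[331. 245.]]
```

View pics/w17.png

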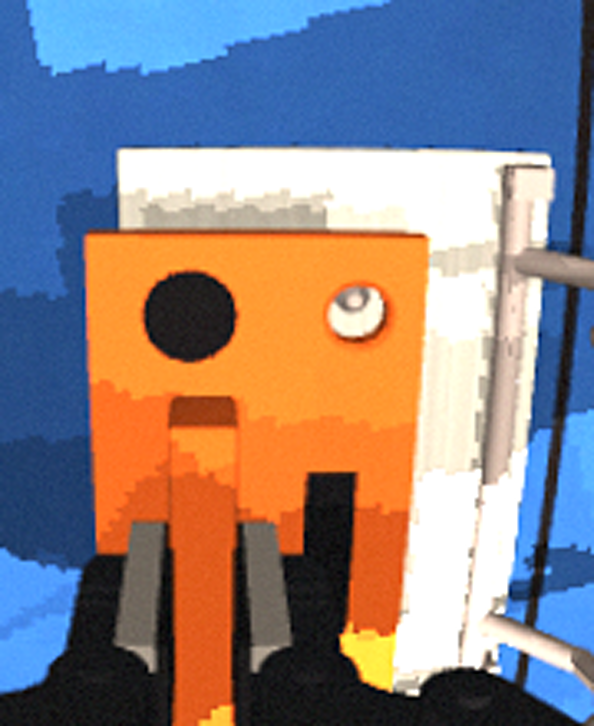

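View pics/w17b.png

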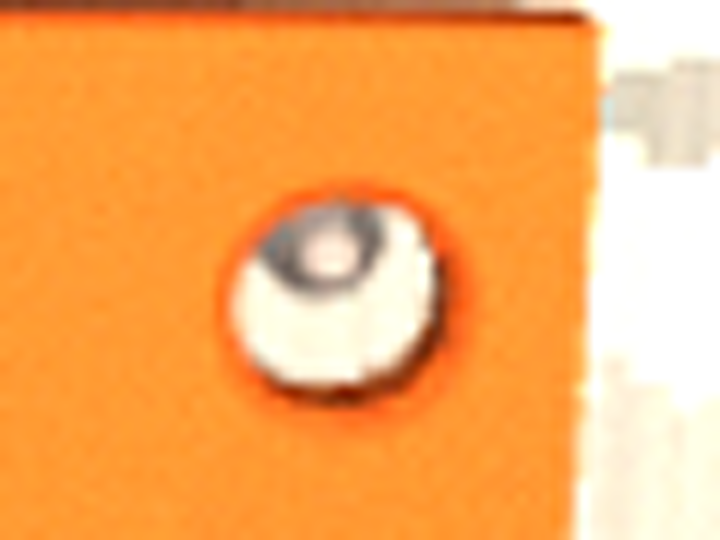

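View pics/s17.png

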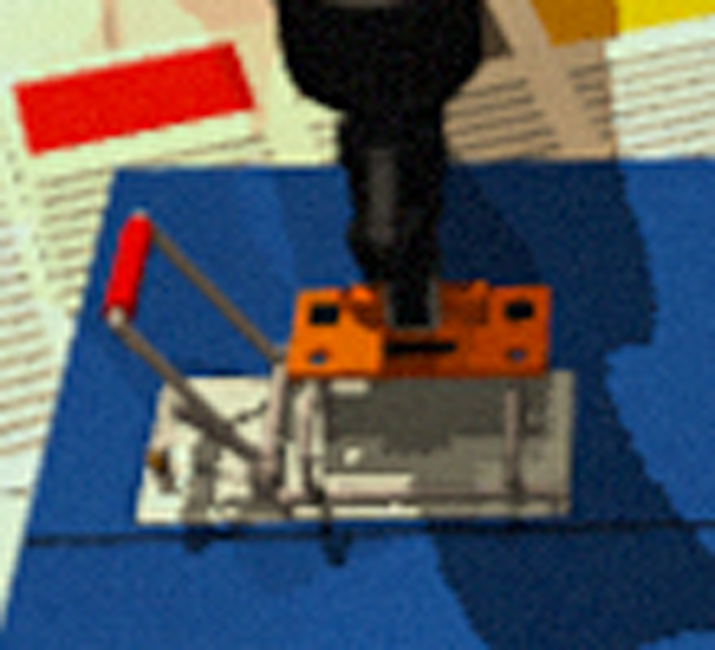

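```bash
python3 - <<'E'
from bench import *
from h import *
o=r.get_obs(); f=grab_frame('wrist'); W=wpose(o,f); K=f['mtx']
z=o['tcp_pos'][2]+.0222
c=lambda a,b:(340+a/12,160+b/12)
d=lambda a,b:(260+a/3.3,90+b/3.3)
pts=[((.015,.04,.005),c(337,292)),((-.025,.052,.005),d(86,234)),((.025,.052,.005),d(428,236)),((-.013,.028,.019),d(170,426)),((-.003,.028,.019),d(237,428)),((-.008,.028,.005),d(203,397))]
t,e=wfit(W,K,pts,[.55,-.1,-.21],z); print('tmpl',t.round(4),e.round(1))
h=wonz(W,K,c(337,292),z+.005); p=wonz(W,K,c(328,250),.043)
Rt=rot(o['orientation']); print('hole-post in tool mm',(Rt.T@(h-p)*1e3).round(2),'model post',fw((0,.04,.043)),p)
print('fit hole L,R minus posts, tool:',(Rt.T@(fw((.015,.04,.043),t)-fw((0,.04,.043)))*1e3).round(2),(Rt.T@(fw((.015,-.04,.043),t)-fw((0,-.04,.043)))*1e3).round(2))
E
```

```text
tmpl [ 0.5558 -0.104  -0.2139] [ 0.3  1.1 -0.2  0.9 -0.3  0.1 -0.8  0.1  0.8 -0.6  0.1 -1.5]
hole-post in tool mm [-10.25  -1.14  -0.9 ] model post [ 0.57940263 -0.06821413  0.043     ] [ 0.5798674  -0.06869617  0.043     ]
fit hole L,R minus posts, tool: [-0.   -0.43  0.02] [-0.   -0.4   0.02]
```

Call:
apply_moves:
  commands:
    - [4,0,0.7,0.5,0,0,0]
    - [4,2,0.7,0.5,0,0,0]
    - [4,5,0.7,0.5,0,0,0]
    - [4,8,0.7,0.5,0,0,0]
    - [4,10,0.7,0.5,0,0,0]
    - [4,10,0.7,0.5,0,0,0]

```text
clock: 19.05
tcp_pos: [0.5468, -0.1029, 0.0154]
orientation: [1.369, 1.098, -1.37]
contact_force: [-1.0, 0.8, -1.0]
grip_width: 0.0085
```

```bash
python3 - <<'E'
from bench import *
from h import *
o=r.get_obs(); print(o['clock'],o['tcp_pos'],o['contact_force'],o['grip_width'])
f=grab_frame('wrist'); crop(f,'w18b.png',330,410,140,205,9)
s=grab_frame('scene'); crop(s,'s18.png',200,310,150,250,6.5)
E
```

```text
19.05 [ 0.54684519 -0.10293087  0.01543899] [-1.03148164  0.7944615  -0.97459211] 0.00848151858438645
```

View pics/w18b.png

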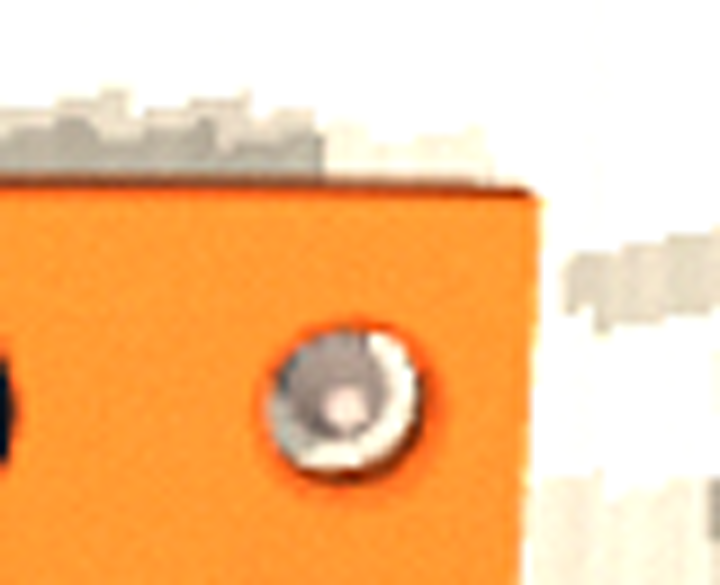

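View pics/s18.png

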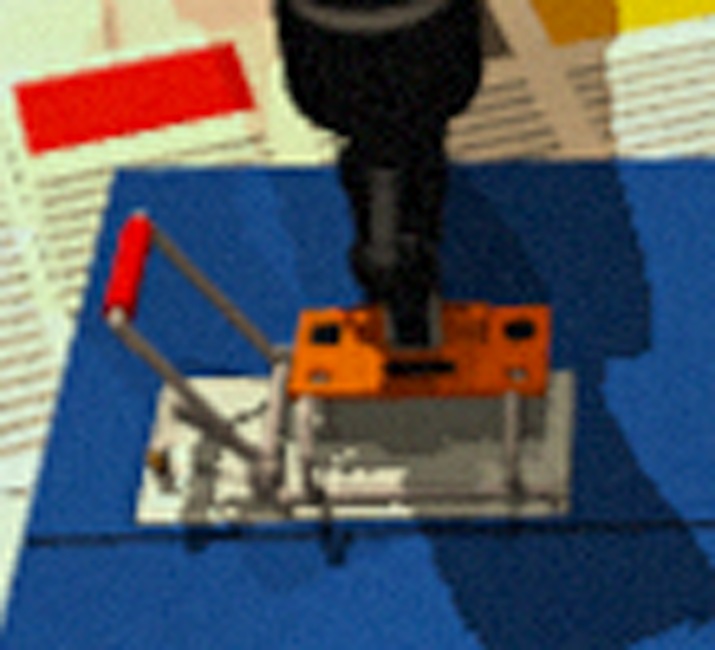

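Call:
apply_moves:
  commands:
    - [4,3,0,0,0,0,0]
    - [4,6,0,0,0,0,0]
    - [4,9,0,0,0,0,0]
    - [4,12,0,0,0,0,0]
    - [4,15,0,0,0,0,0]
    - [4,15,0,0,0,0,0]

```text
clock: 19.75
tcp_pos: [0.5468, -0.1029, 0.0004]
orientation: [1.369, 1.098, -1.37]
contact_force: [0.9, 0.7, -0.2]
grip_width: 0.0089
```

```bash
python3 - <<'E'
from bench import *
from h import *
o=r.get_obs(); print(o['clock'],o['tcp_pos'],o['contact_force'],o['grip_width'])
f=grab_frame('wrist'); crop(f,'w19b.png',330,410,140,205,9)
E
```

```text
19.75 [ 5.46795600e-01 -1.02882569e-01  3.62144886e-04] [ 0.91608223  0.69157115 -0.17612167] 0.008884275056000627
```

View pics/w19b.png

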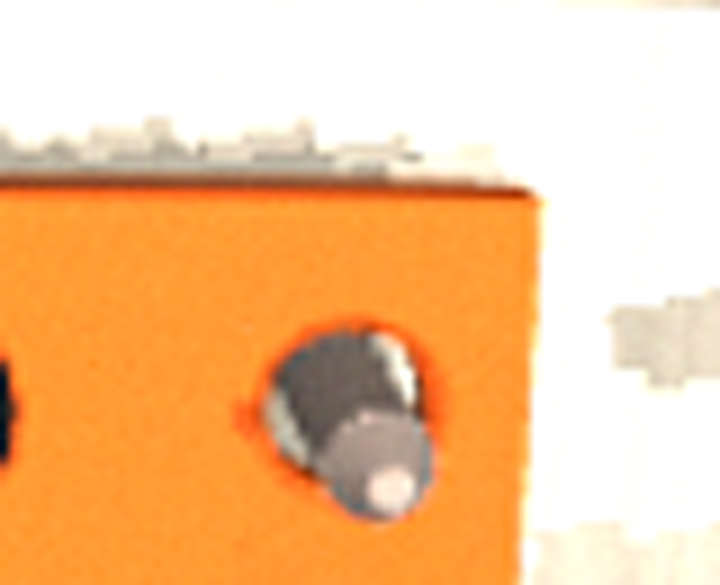

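Call:
apply_moves:
  commands:
    - [4,3,0,0,0,0,0]
    - [4,6,0,0,0,0,0]
    - [4,9,0,0,0,0,0]
    - [4,11.5,0,0,0,0,0]
    - [4,13.5,0,0,0,0,0]
    - [4,15,0,0,0,0,0]
    - [4,15.5,0,0,0,0,0]
    - [4,15.5,0,0,0,0,0]

```text
clock: 20.6
tcp_pos: [0.5472, -0.1029, -0.0146]
orientation: [1.369, 1.097, -1.369]
contact_force: [0.4, -0.3, -0.3]
grip_width: 0.0085
```

```bash
python3 - <<'E'
from bench import *
from h import *
o=r.get_obs(); print(o['clock'],o['tcp_pos'],o['contact_force'],o['grip_width'])
f=grab_frame('wrist'); crop(f,'w20.png',240,440,90,310,2.7)
E
```

```text
20.6 [ 0.5471794  -0.10294851 -0.01464303] [ 0.4494388  -0.3390449  -0.31416696] 0.008536177425189655
```

View pics/w20.png

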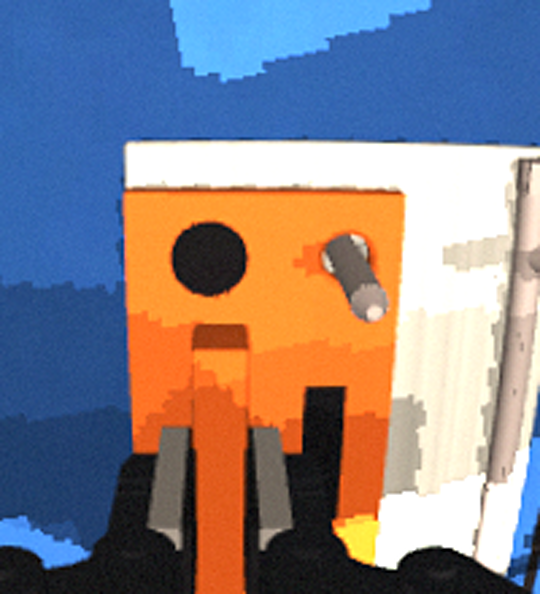

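Call:
apply_moves:
  commands:
    - [4,0.7,0,0,0,0,0]
    - [4,1.2,0,0,0,0,0]
    - [4,1.2,0,0,0,0,0]
    - [12,1.2,0,0,0,0,0]
    - [18,1.2,0,0,0,0,0]
    - [24,1.2,0,0,0,0,0]
    - [24,1.2,0,0,0,0,0]
    - [24,-10,0,0,0,0,0]
    - [24,-25,0,0,0,0,0]
    - [24,-50,0,0,0,0,0]
    - [24,-85,0,0,0,0,0]
    - [24,-120,0,0,0,0,0]
    - [24,-150,0,0,0,0,0]
    - [24,-150,0,0,0,0,0]

```text
clock: 22.05
tcp_pos: [0.5506, -0.103, 0.1413]
orientation: [1.373, 1.089, -1.362]
contact_force: [0.5, 1.2, -0.1]
grip_width: 0.024
```

```bash
python3 - <<'E'
from bench import *
from h import *
o=r.get_obs(); print(o['clock'],o['tcp_pos'],o['joints'].round(2),o['contact_force'],o['grip_width'])
f=grab_frame('wrist'); crop(f,'w21.png',220,480,90,310,2.7);W=wpose(o,f); K=f['mtx']
for l in [(0,.04,.043),(0,.04,.011),(0,-.04,.043),(0,-.04,.011)]: print(((wproj(W,K,fw(l))-[220,90])*2.7).round(0))
s=grab_frame('scene'); crop(s,'s21.png',190,310,150,250,6)
E
```

```text
22.05 [ 0.55060516 -0.10303487  0.14134168] [ 0.46  0.39 -0.48  1.88  0.23  0.92 -0.35] [ 0.4684954   1.17464611 -0.07706372] 0.023963339055276332
[[330. 156.]]
[[323. 143.]]
[[327. 381.]]
[[321. 348.]]
```

View pics/w21.png

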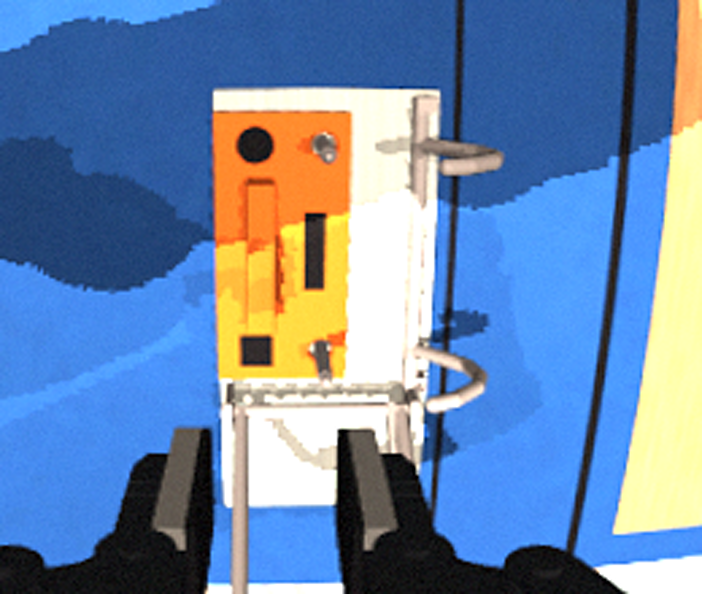

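View pics/s21.png

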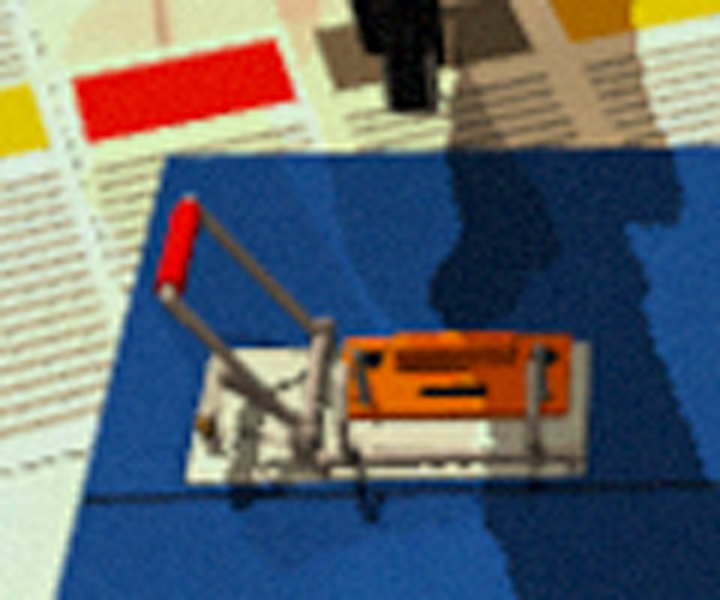

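Call:
apply_moves:
  commands:
    - [0,0,0,0,0,0,0]
    - [0,0,0,0,0,0,0]
    - [0,0,0,0,0,0,0]

```text
clock: 22.45
tcp_pos: [0.5465, -0.1029, 0.1345]
orientation: [1.369, 1.099, -1.371]
contact_force: [-0.0, -0.6, -0.4]
grip_width: 0.0002
```

```bash
python3 - <<'E'
from bench import *
from h import *
o=r.get_obs(); print(o['clock'],o['tcp_pos'],o['grip_width'])
g=fw((0,-.113,0)); print(g,plan(o,[g[0],g[1],.141],tool(FILE[2])))
t=grab_frame('top'); s=grab_frame('scene'); crop(t,'t22.png',330,450,190,290,6)
for th in (.7,.76,.8,.85): P=fw((0,-.062-.093*np.cos(.27+th),.02+.093*np.sin(.27+th))); print(th,((proj(s,P)-[190,150])*6).round(0),((proj(t,P)-[330,190])*6).round(0))
E
```

```text
22.45 [ 0.54649992 -0.10285506  0.13445215] 0.0002012834522954367
[ 0.54688007 -0.21771758  0.        ] (array([ -6.6,  25.4, 112. ]), array([-0.006, -0.   ,  0.002]))
0.7 [[157. 258.]] [[534. 312.]]
0.76 [[167. 252.]] [[524. 308.]]
0.8 [[174. 249.]] [[517. 306.]]
0.85 [[183. 245.]] [[508. 303.]]
```

View pics/t22.png

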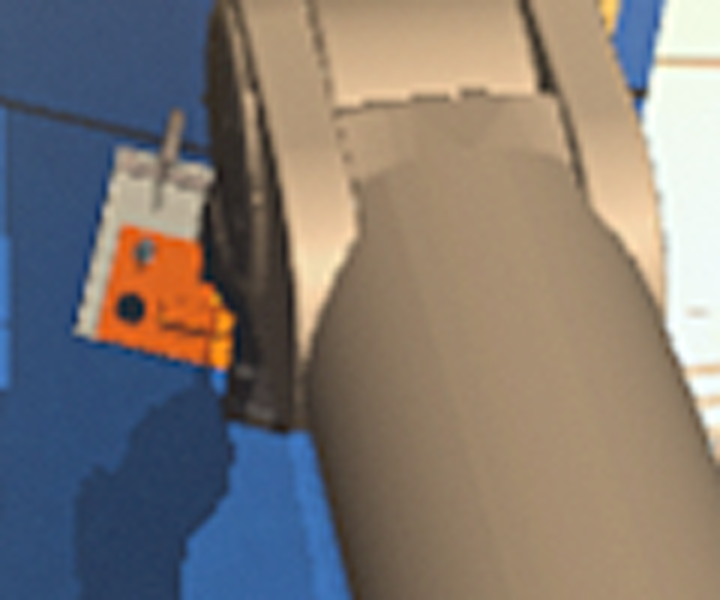

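Call:
apply_moves:
  commands:
    - [0,0,8,30,0,0,0]
    - [0,0,18,70,-0.006,0,0]
    - [0,0,25,100,-0.006,0,0]
    - [0,0,25.4,109,-0.006,0,0]
    - [0,20,25.4,109,-0.006,0,0]
    - [0,36,25.4,109,-0.006,0,0]
    - [0,42,25.4,109,-0.006,0,0]
    - [0,42,25.4,109,-0.006,0,0]
    - [0,42,25.4,109,-0.006,0,0]

```text
clock: 23.45
tcp_pos: [0.5486, -0.2142, 0.0937]
orientation: [1.365, 1.101, -1.364]
contact_force: [0.1, -0.7, -0.7]
grip_width: 0.0003
```

```bash
python3 - <<'E'
from bench import *
from h import *
o=r.get_obs(); print(o['clock'],o['tcp_pos'],o['contact_force'],o['grip_width'])
f=grab_frame('wrist'); crop(f,'w23.png',200,440,150,390,2.5)
s=grab_frame('scene'); crop(s,'s23.png',190,310,150,250,6)
E
```

```text
23.45 [ 0.54856988 -0.21420767  0.09365945] [ 0.06129004 -0.7320136  -0.68473693] 0.00027143587975146785
```

View pics/w23.png

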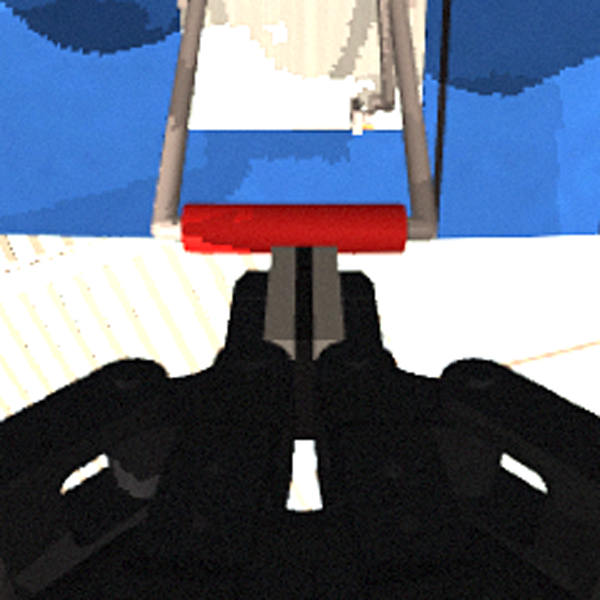

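View pics/s23.png

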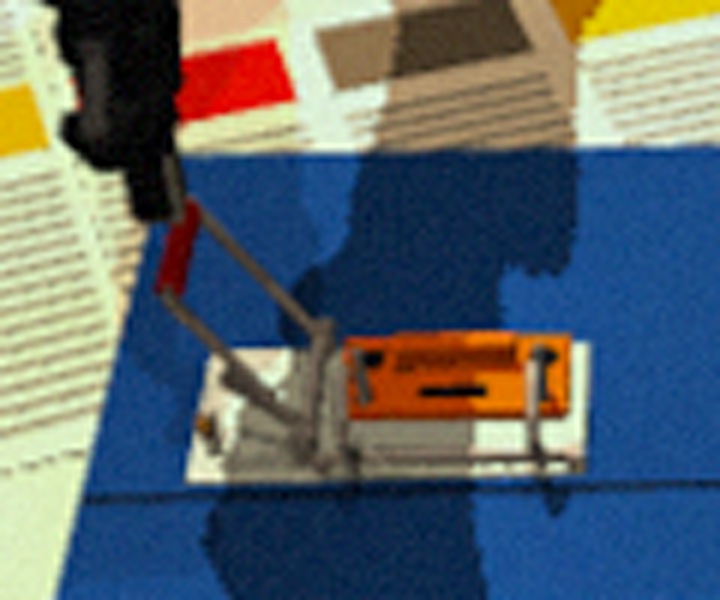

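```bash
python3 - <<'E'
from bench import *
from h import *
o=r.get_obs(); f=grab_frame('wrist'); W=wpose(o,f); K=f['mtx']
for th in (.7,.76,.8,.84,.9): P=fw((0,-.062-.093*np.cos(.27+th),.02+.093*np.sin(.27+th))); print(th,P.round(4),((wproj(W,K,P)-[200,150])*2.5).round(0))
Rt=rot(o['orientation'])
for a in (-.02,-.03,-.035): print(a,((wproj(W,K,o['tcp_pos']+Rt@np.array([a,0,-.011]))-[200,150])*2.5).round(0))
q=o['tcp_pos'][:2]-FILE[:2]; cc,ss=np.cos(FILE[2]),np.sin(FILE[2]); print('tcp file',(cc*q[0]+ss*q[1])*1e3,(-ss*q[0]+cc*q[1])*1e3)
E
```

```text
0.7 [ 0.5465 -0.2193  0.0967] [[294. 240.]]
0.76 [ 0.5475 -0.2147  0.0997] [[294. 229.]]
0.8 [ 0.5482 -0.2115  0.1016] [[293. 220.]]
0.84 [ 0.5489 -0.2083  0.1033] [[293. 210.]]
0.9 [ 0.55   -0.2033  0.1056] [[293. 194.]]
-0.02 [[298. 211.]]
-0.03 [[298. 231.]]
-0.035 [[298. 242.]]
tcp file 1.2687472475434793 -109.59661751462012
```

Call:
apply_moves:
  commands:
    - [0,8,0,0,0,0,0]
    - [0,14,0,1,0,0,0]
    - [0,19,0,3,0,0,0]
    - [0,23,0,6,0,0,0]
    - [0,26.5,0,9,0,0,0]
    - [0,30,0,12.5,0,0,0]
    - [0,33,0,16,0,0,0]
    - [0,36,0,19,0,0,0]
    - [0,36,0,19,0,0,0]

```text
clock: 24.5
tcp_pos: [0.5435, -0.2336, 0.0565]
orientation: [1.365, 1.101, -1.366]
contact_force: [-0.3, 0.1, 0.7]
grip_width: 0.0002
```

```bash
python3 - <<'E'
from bench import *
from h import *
o=r.get_obs(); print(o['clock'],o['tcp_pos'],o['contact_force'],o['grip_width'])
f=grab_frame('wrist'); crop(f,'w24.png',200,440,150,390,2.5);W=wpose(o,f); K=f['mtx']
for th in (.4,.5,.55,.6,.7): P=fw((0,-.062-.093*np.cos(.27+th),.02+.093*np.sin(.27+th))); print(th,((wproj(W,K,P)-[200,150])*2.5).round(0))
s=grab_frame('scene'); crop(s,'s24.png',190,310,150,250,6)
E
```

```text
24.5 [ 0.54350074 -0.23363129  0.05654321] [-0.31808443  0.12953401  0.71084076] 0.00016710440289156067
0.4 [[298. 280.]]
0.5 [[298. 271.]]
0.55 [[298. 265.]]
0.6 [[297. 257.]]
0.7 [[297. 237.]]
```

View pics/w24.png

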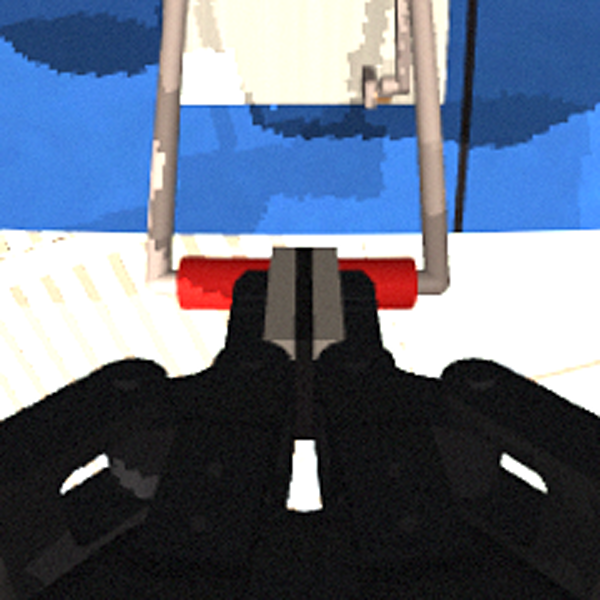

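View pics/s24.png

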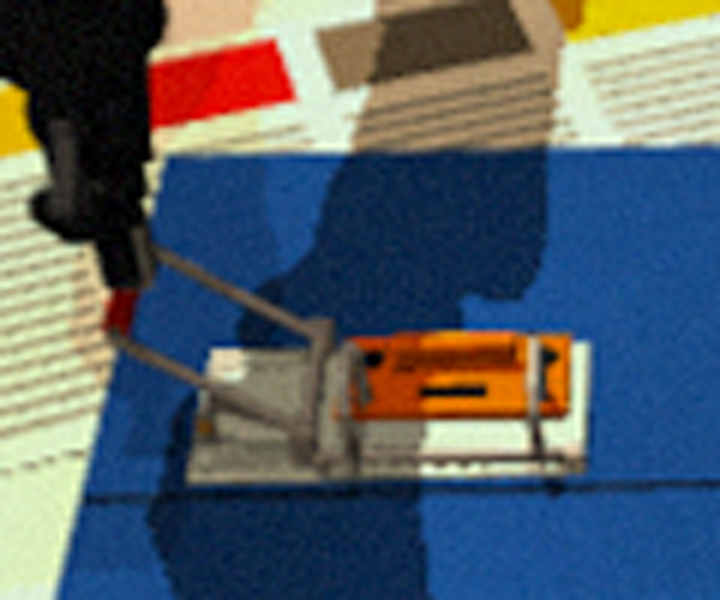

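Call:
apply_moves:
  commands:
    - [0,1,0,4,0,0,0]
    - [0,3,0,8,0,0,0]
    - [0,6,0,11,0,0,0]
    - [0,9,0,13,0,0,0]
    - [0,12,0,15,0,0,0]
    - [0,14,0,16,0,0,0]
    - [0,16,0,17,0,0,0]
    - [0,18,0,18,0,0,0]
    - [0,18,0,18,0,0,0]

```text
clock: 25.5
tcp_pos: [0.5402, -0.2512, 0.0392]
orientation: [1.365, 1.1, -1.365]
contact_force: [-0.5, -0.9, 0.1]
grip_width: -0.0003
```

```bash
python3 - <<'E'
from bench import *
from h import *
o=r.get_obs(); print(o['clock'],o['tcp_pos'],o['contact_force'],o['grip_width'])
f=grab_frame('wrist'); crop(f,'w25.png',200,440,150,390,2.5);W=wpose(o,f); K=f['mtx']
for th in (.0,.1,.2,.3): P=fw((0,-.062-.093*np.cos(.27+th),.02+.093*np.sin(.27+th))); print(th,P[2].round(4),((wproj(W,K,P)-[200,150])*2.5).round(0))
q=o['tcp_pos'][:2]-FILE[:2]; cc,ss=np.cos(FILE[2]),np.sin(FILE[2]); print('tcp file',(cc*q[0]+ss*q[1])*1e3,(-ss*q[0]+cc*q[1])*1e3)
E
```

```text
25.5 [ 0.54023797 -0.25116473  0.03924192] [-0.46573997 -0.85726561  0.07061105] -0.0003052561204696941
0.0 0.0448 [[296. 244.]]
0.1 0.0536 [[296. 250.]]
0.2 0.0621 [[296. 253.]]
0.3 0.0702 [[295. 251.]]
tcp file 0.6194144906850989 -147.09465128233663
```

View pics/w25.png

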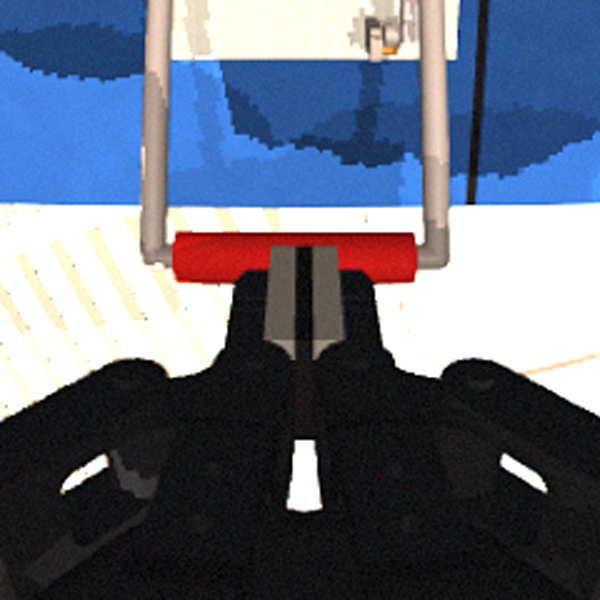

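Call:
apply_moves:
  commands:
    - [0,2,0,0.5,0,0,0]
    - [0,4,0,1,0,0,0]
    - [0,6,0,1.5,0,0,0]
    - [0,8,0,2,0,0,0]
    - [0,8,0,2,0,0,0]

```text
clock: 26.05
tcp_pos: [0.5398, -0.2547, 0.0317]
orientation: [1.365, 1.098, -1.367]
contact_force: [-2.6, -3.7, 7.4]
grip_width: -0.0004
```

```bash
python3 - <<'E'
from bench import *
o=r.get_obs(); print(o['clock'],o['tcp_pos'],o['contact_force'])
E
```

```text
26.05 [ 0.53975442 -0.25470439  0.03174872] [-2.64760891 -3.66459568  7.40177941]
```

Call:
apply_moves:
  commands:
    - [0,1.5,0,0.3,0,0,0]
    - [0,3,0,0.6,0,0,0]
    - [0,4.5,0,1,0,0,0]
    - [0,5,0,1,0,0,0]

```text
clock: 26.45
tcp_pos: [0.5395, -0.2566, 0.0272]
orientation: [1.364, 1.097, -1.367]
contact_force: [-2.8, -4.9, 9.9]
grip_width: -0.0
```

```bash
python3 - <<'E'
from bench import *
from h import *
o=r.get_obs(); print(o['clock'],o['tcp_pos'],o['contact_force'])
f=grab_frame('wrist'); crop(f,'w26.png',200,440,150,390,2.5)
E
```

```text
26.45 [ 0.53947971 -0.25657888  0.02721931] [-2.83681313 -4.9120032   9.94889828]
```

View pics/w26.png

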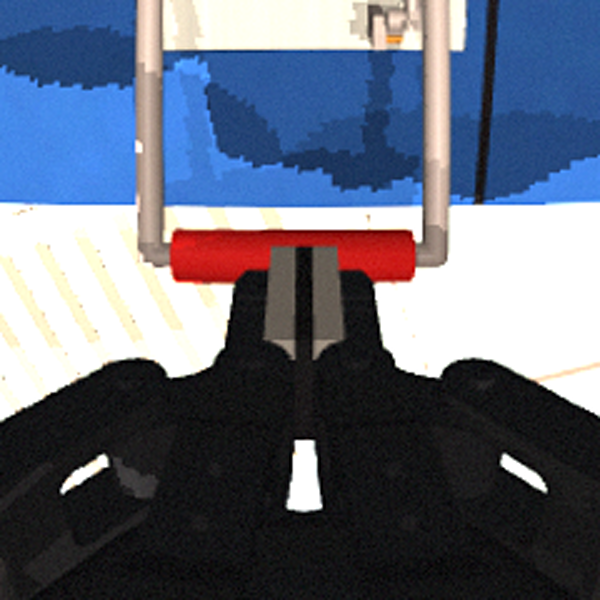

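Call:
apply_moves:
  commands:
    - [0,1.5,0,0.7,0,0,0]
    - [0,3,0,1.4,0,0,0]
    - [0,4,0,2,0,0,0]
    - [0,4,0,2,0,0,0]

```text
clock: 26.9
tcp_pos: [0.5392, -0.258, 0.0233]
orientation: [1.365, 1.097, -1.367]
contact_force: [-3.6, -3.8, 10.5]
grip_width: -0.0002
```

```bash
python3 - <<'E'
from bench import *
from h import *
o=r.get_obs(); print(o['clock'],o['tcp_pos'],o['contact_force'])
E
```

```text
26.9 [ 0.53920976 -0.25803334  0.02332148] [-3.58000954 -3.81957942 10.47921907]
```

Call:
apply_moves:
  commands:
    - [0,1.5,0,0.3,0,0,0]
    - [0,3,0,0.6,0,0,0]
    - [0,3,0,0.6,0,0,0]

```text
clock: 27.2
tcp_pos: [0.5391, -0.2589, 0.0204]
orientation: [1.364, 1.097, -1.367]
contact_force: [-4.4, -3.7, 11.3]
grip_width: -0.0
```

```bash
python3 - <<'E'
from bench import *
from h import *
o=r.get_obs(); print(o['clock'],o['tcp_pos'],o['contact_force'])
E
```

```text
27.2 [ 0.53911463 -0.25893973  0.02044913] [-4.39159809 -3.67047704 11.34630105]
```

Call:
apply_moves:
  commands:
    - [0,1,0,0.2,0,0,0]
    - [0,2,0,0.4,0,0,0]
    - [0,2,0,0.4,0,0,0]

```text
clock: 27.5
tcp_pos: [0.539, -0.2595, 0.0186]
orientation: [1.364, 1.096, -1.367]
contact_force: [-5.0, -5.3, 11.5]
grip_width: -0.0002
```

```bash
python3 - <<'E'
from bench import *
from h import *
o=r.get_obs(); print(o['clock'],o['tcp_pos'],o['contact_force'])
f=grab_frame('wrist'); crop(f,'w27.png',200,440,150,390,2.5);s=grab_frame('scene'); crop(s,'s27.png',190,310,150,250,6)
E
```

```text
27.5 [ 0.53901116 -0.25949622  0.01857808] [-4.95731312 -5.32192575 11.48161079]
```

View pics/s27.png

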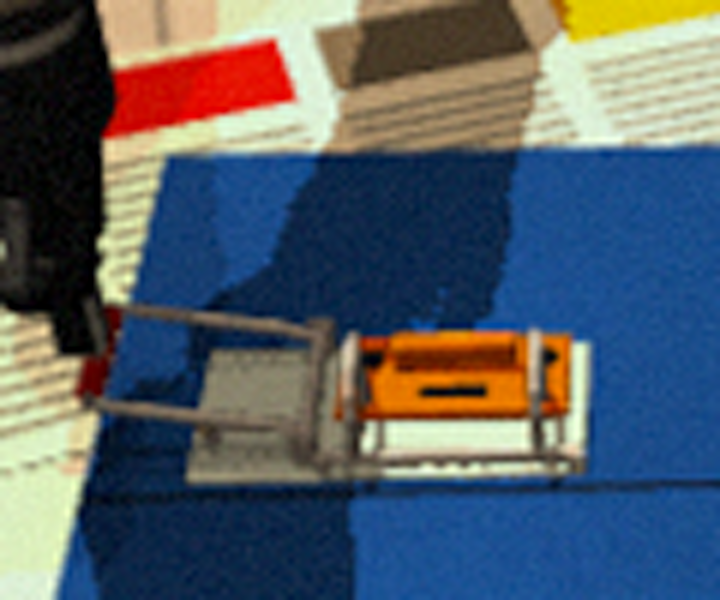

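Call:
apply_moves:
  commands:
    - [0,1,0,0.3,0,0,0]
    - [0,2,0,0.6,0,0,0]
    - [0,2,0,0.6,0,0,0]

```text
clock: 27.9
tcp_pos: [0.539, -0.2601, 0.0166]
orientation: [1.365, 1.096, -1.367]
contact_force: [-3.3, -5.3, 9.7]
grip_width: -0.0
```

```bash
python3 - <<'E'
from bench import *
o=r.get_obs(); print(o['clock'],o['tcp_pos'],o['contact_force'])
E
```

```text
27.9 [ 0.53904773 -0.26007128  0.01655214] [-3.28963016 -5.31169857  9.73569602]
```

Call:
apply_moves:
  commands:
    - [0,1,0,0,0,0,0]
    - [0,2,0,0,0,0,0]
    - [0,2,0,0,0,0,0]

```text
clock: 28.2
tcp_pos: [0.5395, -0.2597, 0.0142]
orientation: [1.365, 1.096, -1.366]
contact_force: [-1.3, -5.1, 6.2]
grip_width: 0.0
```

```bash
python3 - <<'E'
from bench import *
from h import *
o=r.get_obs(); print(o['clock'],o['tcp_pos'],o['contact_force'])
s=grab_frame('scene'); crop(s,'s28.png',190,310,150,250,6)
E
```

```text
28.2 [ 0.53945948 -0.25973213  0.01417508] [-1.33763534 -5.09405676  6.21067715]
```

View pics/s28.png

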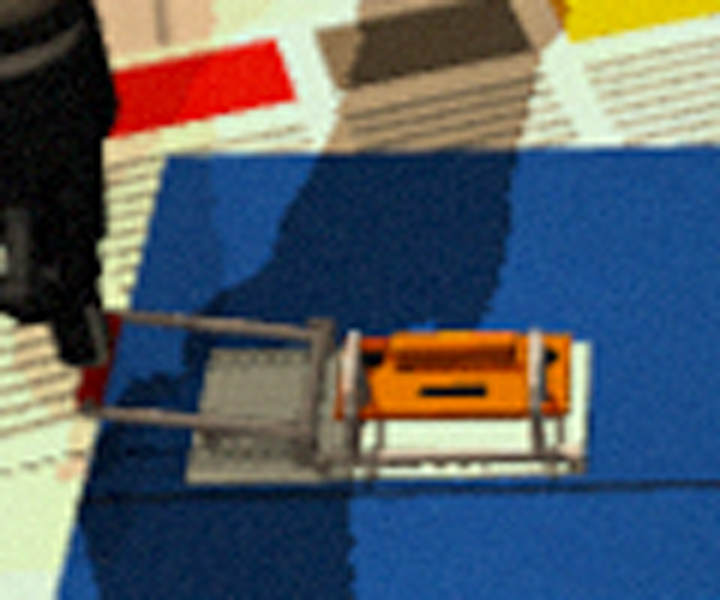

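Call:
apply_moves:
  commands:
    - [0,0.5,0,0,0,0,0]
    - [0,0.5,0,0,0,0,0]
    - [0,0.5,0,0,0,0,0]
    - [0,-3,0,0,0,0,0]
    - [0,-6,0,0,0,0,0]
    - [0,-9,0,0,0,0,0]
    - [0,-12,0,0,0,0,0]
    - [0,-20,0,0,0,0,0]
    - [0,-40,0,0,0,0,0]
    - [0,-80,0,0,0,0,0]
    - [0,-120,0,0,0,0,0]
    - [0,-160,0,0,0,0,0]
    - [0,-160,0,0,0,0,0]
    - [0,-160,0,0,0,0,0]

```text
clock: 29.65
tcp_pos: [0.5393, -0.2574, 0.1746]
orientation: [1.365, 1.098, -1.364]
contact_force: [-0.7, 0.1, -0.3]
grip_width: -0.0003
```

```bash
python3 - <<'E'
from bench import *
from h import *
o=r.get_obs(); print(o['clock'],o['tcp_pos'],o['contact_force'])
s=grab_frame('scene'); crop(s,'s29.png',190,310,150,250,6)
for th in (0,.05,.1,.2): P=fw((0,-.062-.093*np.cos(.27+th),.02+.093*np.sin(.27+th))); print(th,((proj(s,P)-[190,150])*6).round(0))
f=grab_frame('wrist');W=wpose(o,f); K=f['mtx']; cv2.imwrite('pics/w29.png',f['pixels'][:,:,::-1])
for th in (0,.05,.1,.2): P=fw((0,-.062-.093*np.cos(.27+th),.02+.093*np.sin(.27+th))); print(th,(wproj(W,K,P)).round(1))
E
```

```text
29.65 [ 0.53933559 -0.25742697  0.17456602] [-0.67652194  0.10290074 -0.28390725]
0 [[ 93. 349.]]
0.05 [[ 94. 341.]]
0.1 [[ 95. 334.]]
0.2 [[100. 320.]]
0 [[318.9 180.7]]
0.05 [[318.9 180.6]]
0.1 [[318.8 180.1]]
0.2 [[318.8 178.5]]
```

View pics/s29.png

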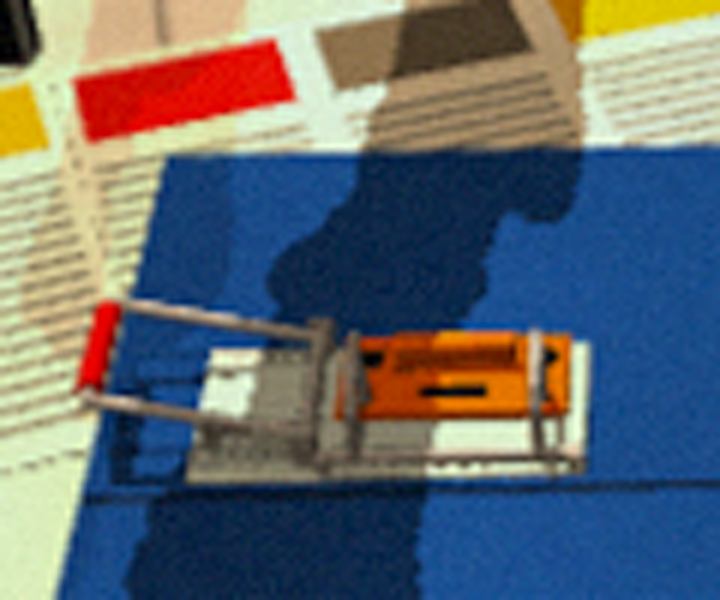

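View pics/w29.png

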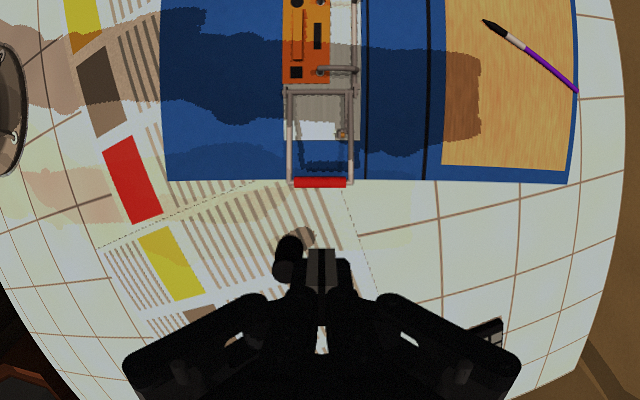

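```bash
python3 - <<'E'
from bench import *
from h import *
a=cv2.imread('pics/scene0.png')[:,:,::-1].astype(int); b=grab_frame('scene')['pixels'].astype(int)
for n,i in (('0',a),('now',b)):
    s=i[195:222,196:216]; m=(s[:,:,0]>60)&(s[:,:,0]>2.5*s[:,:,1])&(s[:,:,0]>2.5*s[:,:,2]); print(n,m.sum(),(np.argwhere(m).mean(0)+[195,196]).round(2))
for n,i in (('a',a),('b',b)):
    im=cv2.convertScaleAbs(i[190:240,195:300,::-1].astype(np.uint8),alpha=1.8); cv2.imwrite(f'pics/cmp_{n}.png',cv2.resize(im,None,fx=5.5,fy=5.5,interpolation=cv2.INTER_CUBIC))
cv2.imwrite('pics/cmp.png',np.vstack([cv2.imread('pics/cmp_a.png'),cv2.imread('pics/cmp_b.png')]))
E
```

```text
0 52 [207.19 206.08]
now 54 [207.   206.09]
```

View pics/cmp.png

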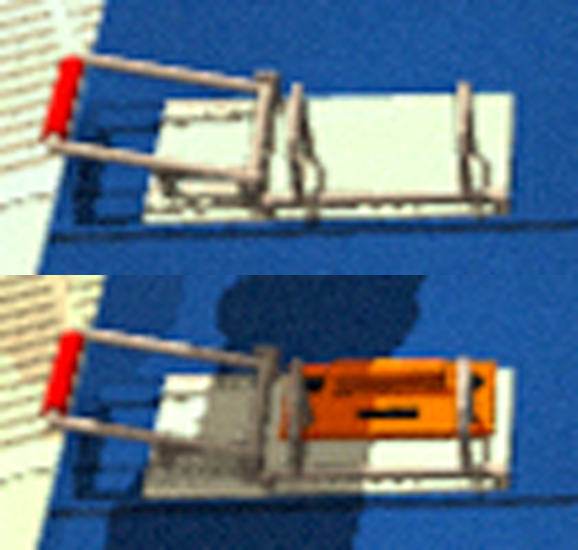

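Bar and rings are back at the initial shut position, the template lies flat under the arches, and the arm touches nothing.

```bash
python3 - <<'E'
from bench import r
print(r.hand_in())
E
```

```text
the job is handed in; nothing more can be done
None
```

The job is done and handed in at about 29.7 s of the 72 s allowed. No verdict was given.

**What I did:**
- I pinched the red bar and lifted the lever to about 0.76 rad, and the rings sprang wide open.
- The template meant was the one nearest the base, at pixel (269, 212) in the top view, about 0.645 m away; the next nearest was 0.754 m away. I gripped it by its rib, lined it up with both post tips using the wrist camera, and lowered it onto the base with no contact force above the noise.
- I then pressed the bar down in small steps with the fingers shut. The force rose to about 11.5 N, then dropped to about 6 N at the snap, and I lifted clear.

**Last checks:**
- The bar was within 0.2 px of its picture position before the job, and the rings looked shut as they did then.
- After I let go, both posts stood through their holes. In the last picture the template lay flat under the arches.
- The contact force was near zero with the arm clear. The fingers never came near the pots or the brush, but I did not measure again where those are.

**What disagreed:**
- The real fingertips sat about 30 mm behind the TCP that was reported. Because of this, my first try at pinching the bar closed on nothing just above it. I corrected the heights from the camera pictures and by contact.
- The metal base is about 28 mm off centre towards the lever and, as the wrist camera saw it, a few millimetres off in x. I therefore placed by the posts, not the base outline.
- During the last part of the lift the force on the tool reached about 17 N, mostly along the lever.

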